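# Gauge two loose-tenon slips and sort them

## Robot

A 6-joint arm with a two-finger parallel gripper is mounted at the origin on the work surface. World frame = base frame: x ahead of the robot, y to its left, z up, the work surface at z = 0. Lengths are in m, angles in rad, forces in N, time in s.
With the tool pointing down it reaches from about 0.25 to 0.725 m from the base axis. Payload 4 kg.
Tool frame: the origin (TCP) lies where the fingers leave the gripper's body, on its centre line; the fingertips stand 73 mm ahead of it and the grasp point (between the pads) lies 54 mm ahead of it (bot.tip_reach is the z of the fingertips in the tool frame, in m); z points along the fingers, x is the direction in which the jaws open and shut, and the axes are right-handed (so a half turn about z gives the same grasp; the last joint's range is limited). The gripper opens to 85 mm and grips with 20 to 120 N. Pads are 22 mm wide; open, the fingers measure 114 mm over their backs; the gripper's body (76 mm by 85 mm) begins 54 mm behind the grasp point. The pads swing forward as they close: fully open they stand 13 mm farther back than shut.
Start: joints at [-1.318, 0.241, 0.005, 1.335, 0, 1.571], TCP at [0.125, -0.484, 0.304] pointing down, gripper open.
Joint ranges: [-2.72, 2.72], [-1.05, 1.87], [-1.09, 1.28], [-1.99, 2.15], [-1.42, 1.44], [-3.14, 3.14]. Speed limits (rad/s): [2.79, 2.79, 3.14, 3.14, 3.14, 3.14].

## Interface

Orientations are given as a unit quaternion [x, y, z, w].
In Python, from workcell import bot, vision, job_done gives the robot as it stands.
- The arm moves only by the tool drive_tool, never from a script. Its argument "steps" is one flat list of numbers, 7 for each row, row after row: the shift along the tool's x, y, z in m, then the turn, a rotation vector about the tool's x, y, z in degrees, then the closure, from -1 (fully open) to 1 (shut). A call has 1 to 8 rows; each row shifts and turns the commanded pose from where the row before left it, along the tool's axes as they then stand; what a row does not reach is not made up. A row lasts 1/12 s, in which the tool goes at most 41.7 mm and 7.16 degrees, less where a joint would pass 70% of its speed; a pose out of reach is approached as far as the arm can. A call is refused whole if a number of a shift passes 0.0417 or a number of a turn 7.16, either way. A call with a gripper value outside its range is refused whole. The fingers move at their own pace and stop on an object; the grip force is fixed at half the most. Time passes only in rows, so rows that do not move let the fingers close. It gives the time, the measured TCP pose, the force and the opening at its end, in the units of the state.
- bot.get_obs(): the state, without advancing time (a new reading comes with each control period).
- vision.camera(name): name is "side" or "top" or "wrist"; returns (picture, depth): 480x640x3 uint8, red, green, blue; 480x640 float32, m along the optical axis (not along the pixel's ray), 0 where there is no reading.
- vision.camera_model(name): a dict with "mtx" (3x3 intrinsics, pixels), "rvec" (rotation vector, rad) and "tvec" (3), from world to camera coordinates, as OpenCV has them. Camera axes: x right, y down, z forward; pixel columns grow to the right and rows downward; lengths in m; the calibration is good to about 2 mm. A picture is of the moment at which its call begins: read the wrist's pose just before it. camera_model takes no time and is no camera call; for the wrist camera it gives the pose at the moment of the call.
- job_done(): hands the job in, once; it reports no verdict.
The state is a dict: "clock": time; "joint_pos": joint angles; "joint_vel": joint speeds; "tau": joint torques, N m; "eef_pos": TCP position; "tool_rot": TCP orientation; "ft_force": force on the tool from outside, world axes, zero at the start; "ft_torque": the same for the moment, N m; "grip_width": finger opening in m.
Only numpy, scipy, OpenCV 4.12 (cv2) and the standard library are available. Lean on these libraries where they do the work, as an engineer would, in place of code of your own. Each camera call takes 0.05 s, during which the arm holds its last target.

## Task

Check the two wooden slips in the rack one at a time: lower each on edge into the slot gauge as far as it goes, let go so that it settles to its stop by its own weight, then take it out again, by its ends if it has sunk in, and put it away before you touch the other. The slip that stops on the gauge's inner step and stands proud of the top is good and goes in the oblong plywood tray; the one that sinks in flush with the top is undersize and goes in the square steel tin; stand each on edge on the tray's floor, and leave the other things on the bench alone.

Things in the scene. Friction and masses are not known exactly. Their poses are not given: they have to be found in the camera images.
- slip_20_center (a point): Square slip of plain brown wood on edge: 60 mm long (x), 20 mm thick (y), 60 mm tall (z), about 50 g. This point is its centre, 30 mm above its lower edge. Told from the other slip only by thickness; either may stand on either side of the rack. In the gauge it stops on the step, its top edge 24 mm above the gauge's top: good.
- slip_12_center (a point): Square slip of plain brown wood on edge: 60 mm long (x), 12 mm thick (y), 60 mm tall (z), about 30 g. This point is its centre, 30 mm above its lower edge. Told from the other slip only by thickness; either may stand on either side of the rack. In the gauge it sinks to the slot's floor, its top edge flush with the gauge's top: undersize.
- gauge: Slot gauge: aluminium block on a dark steel foot, fixed, 42 mm long (x), 83.5 wide (y), 76 tall. One slot along x through its middle, open above and at both ends: a slip stands in it lengthwise, sticking out 9 mm at each end, where it can be gripped by its ends; on the floor of the slot its faces are hidden. Origin: centre of the underside, z up.
- gauge_mouth (a point): Middle of the gauge's slot, level with the gauge's top, 76 mm above the bench. Here the slot is flared to 30 mm wide, narrowing within 10 mm to the go width, 22.5 mm, which runs down to the step.
- gauge_step (a point): Middle of the slot at its step, 36 mm below the gauge's top, 40 mm above the bench. Below it the slot has the no-go width, 16.5 mm, and goes 24 mm farther down to its floor. A thin slip reaches the floor only if lowered to the step and let go there upright, within about 2 mm of the slot's middle plane.
- rack: Fixed plywood rack: base 92 mm (x) by 170 (y), 10 thick; an upright end board 12 mm thick, its top 68 mm above the bench, along each long edge, inner faces 68 mm apart; short sides open. The slips stand on the base, lengthwise along x between the boards, about 37 mm to +y and to -y of the middle, and can be taken only by their broad faces. Origin: centre of the underside.
- long_tray: fixed oblong plywood tray for good slips, 130 mm (x) by 210 mm (y) outside, 22 mm tall, walls and floor 6 mm thick, empty. Origin at the centre of its underside. It may be the nearer or the farther of the two trays.
- square_tin: fixed square bare-steel tin for rejects, 145 by 145 mm outside, 22 mm tall, walls and floor 3 mm thick, empty. Origin at the centre of its underside.
- glue_bottle: white glue bottle with orange cap, 54 mm across, 150 mm tall, upright; bystander. Origin under its centre.
- screwdriver: screwdriver with black handle, 200 mm long, lying along its x; bystander.
- pencil: flat orange carpenter's pencil, 148 mm long, lying along its x, 7 mm high; bystander. Origin under the middle of its orange part.
- mallet: wooden mallet lying on the bench, head 65 x 130 x 55 mm, 200 mm handle to its +x; bystander. Origin under the head.
- dividers: dark steel dividers with brass fittings lying flat, legs about 160 mm to its -x; bystander. Origin at the pivot.
- square: try square lying flat, dark wood stock 120 mm along its y, steel blade 190 mm along its x; bystander. Origin near the corner.
- tape_measure: yellow tape measure, 70 x 34 x 66 mm, standing; bystander. Origin under its centre.
Things that resemble listed ones, but are neither listed nor needed, are in the scene too. What is shaped like the part that bears slip_20_center but turquoise is not meant.

How it is judged:
By the outcome, as a careful person would: the job done as asked, in the order asked, and still so for the second after the job is handed in, with the robot touching nothing.
It also fails if it takes over 72 s, if anything falls off the work surface, if the arm or the gripper's body presses on something with over 40 N, if the wrist force passes 120 N, or if a joint passes its speed limit or range.

## Working session

There is one attempt and no reset: what is moved stays moved. The work goes in short steps, Python scripts to look and compute and a tool call to move; the robot and the scene stay as the last step left them, time stands still between calls to the robot, and variables do not carry over. Pictures are saved under pics/ and viewed, and the job is handed in when it is done.

Besides the shell and the picture viewer there is one more tool, called after "Emit:" as name(argument=value, ...) on one line, values as JSON. drive_tool: Moves the arm, as the interface text tells. Its arguments: {"type":"object","properties":{"steps":{"type":"array"}},"required":["steps"]}

```bash
ls; mkdir -p pics; cat > h.py <<'E'
import numpy as np,cv2
from workcell import bot,vision
def cam(n):
    m=vision.camera_model(n)
    p,d=vision.camera(n)
    R=cv2.Rodrigues(np.array(m['rvec'],float))[0];t=np.array(m['tvec'],float).ravel()
    K=np.array(m['mtx'])
    return p,d,K,R,t
def cloud(d,K,R,t):
    v,u=np.mgrid[0:d.shape[0],0:d.shape[1]]
    P=np.stack([(u-K[0,2])/K[0,0]*d,(v-K[1,2])/K[1,1]*d,d],-1)
    return (P-t)@R
def save(n,p): cv2.imwrite('pics/'+n+'.png',p[:,:,::-1])
E
python3 - <<'E'
from h import *
print(bot.get_obs())
for n in ['side','top']:
    p,d,K,R,t=cam(n); save(n+'0',p); np.savez(n+'0.npz',p=p,d=d,K=K,R=R,t=t)
    print(n,-R.T@t,R[2])
E
```

```text
pics
{'clock': 0.0, 'joint_pos': array([-1.31799117e+00,  2.41401612e-01,  3.72736078e-03,  1.33520258e+00,
       -4.83456895e-05,  1.57080638e+00]), 'joint_vel': array([-0.00065607,  0.00126983, -0.00050079,  0.00065078,  0.00114242,
        0.00128468]), 'tau': array([ 1.14012655e-03, -3.72320545e+01,  2.52405810e+01,  1.70166849e-02,
       -1.01481717e-04, -1.46218201e-05]), 'eef_pos': array([ 0.1249294 , -0.48364458,  0.30301968]), 'tool_rot': array([ 7.90604168e-01, -6.12326684e-01, -8.37235402e-04, -6.17854480e-04]), 'ft_force': array([ 0.27009583,  0.6040536 , -0.25754773]), 'ft_torque': array([ 0.02520582, -0.00539783, -0.0990682 ]), 'grip_width': 0.08518189704958896}
side [ 0.26479602 -0.67095671  0.87269401] [ 0.24434484  0.62129896 -0.74450199]
top [ 0.35018388 -0.02516506  1.16790437] [ 0.16398216  0.01008587 -0.98641174]
```

View pics/side0.png

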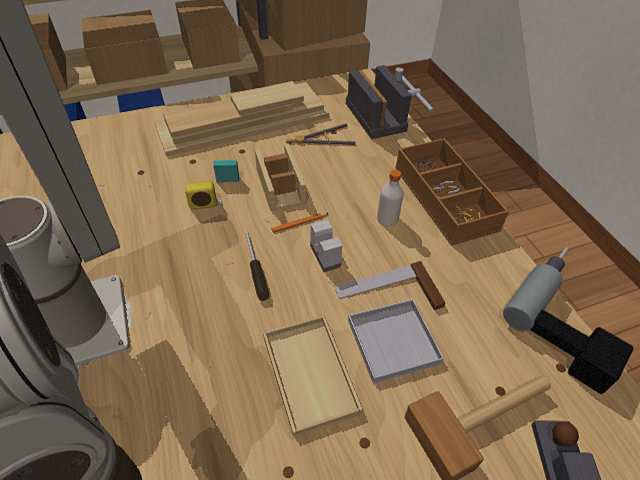

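View pics/top0.png

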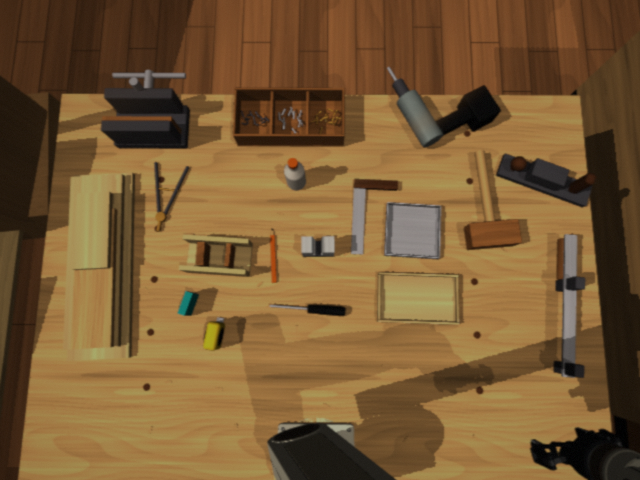

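The side view shows the rack at about (280,178) with both slips, the gauge at (325,247), the long tray at (312,375) and the tin at (395,340). In the top view the rack is at (218,256), the gauge at (319,246), the tin at (413,231) and the long tray at (419,297). Next I'll measure from the depth.

```bash
python3 - <<'E'
from h import *
for n,boxes in {'top':dict(rack=(175,228,256,282),gauge=(295,230,342,262),tin=(380,200,446,262),tray=(372,266,466,328)),'side':dict(rack=(250,140,310,210),gauge=(303,215,348,275),tray=(258,312,365,437),tin=(343,298,447,384))}.items():
    z=np.load(n+'0.npz'); P=cloud(z['d'],z['K'],z['R'],z['t'])
    print(n,'bench z',np.median(P[330:400,200:380,2]) )
    for k,(a,b,c,e) in boxes.items():
        Q=P[b:e,a:c].reshape(-1,3)
        hh=dict(rack=.02,gauge=.03,tin=.008,tray=.008)[k]
        m=(Q[:,2]>hh)&(Q[:,2]<.1); q=Q[m]
        r=cv2.minAreaRect((q[:,:2]*1000).astype(np.float32))
        print(k,len(q),r,q[:,2].max(), np.percentile(q[:,2],90))
    p=z['p']
    if n=='top': c=p[225:290,170:350]
    else: c=p[130:290,230:370]
    cv2.imwrite('pics/%s_crop.png'%n,cv2.resize(c[:,:,::-1],None,fx=4,fy=4,interpolation=cv2.INTER_NEAREST) if n=='top' else cv2.resize(c[:,:,::-1],None,fx=3.7,fy=3.7))
E
```

```text
top bench z 0.0005015576337339206
rack 1450 ((519.9019165039062, 264.26202392578125), (172.18630981445312, 92.68711853027344), 86.33544921875) 0.07731486394117437 0.07147717646971975
gauge 502 ((545.310791015625, -1.6694526672363281), (43.030147552490234, 82.48623657226562), 0.522347629070282) 0.08185464085759933 0.07891067830904014
tin 544 ((596.4345092773438, -259.820068359375), (151.928955078125, 146.26202392578125), 86.51271057128906) 0.02968278216553917 0.024542787482644667
tray 1584 ((414.49517822265625, -275.3197021484375), (230.32362365722656, 130.25437927246094), 88.48412322998047) 0.03026157731410792 0.023614321464632677
side bench z 0.0022895345519724757
rack 1714 ((518.3939819335938, 264.7874450683594), (175.84095764160156, 92.74649047851562), 86.54639434814453) 0.07386774931409824 0.0700219020784344
gauge 932 ((544.235595703125, -1.2778739929199219), (43.96306610107422, 89.26953125), 1.3102658987045288) 0.07973819693674343 0.07705928011287146
tray 2338 ((454.4566955566406, -265.6658020019531), (212.58749389648438, 212.5537109375), 88.5203628540039) 0.02806991093462396 0.022947709998616242
tin 1261 ((599.9041137695312, -256.35223388671875), (148.3749542236328, 260.94097900390625), 85.5301742553711) 0.026636544338039313 0.022605338816280067
```

View pics/top_crop.png

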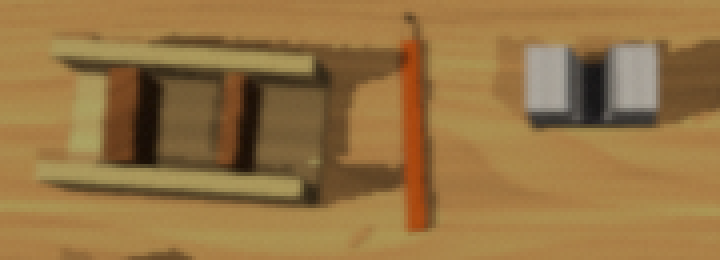

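View pics/side_crop.png

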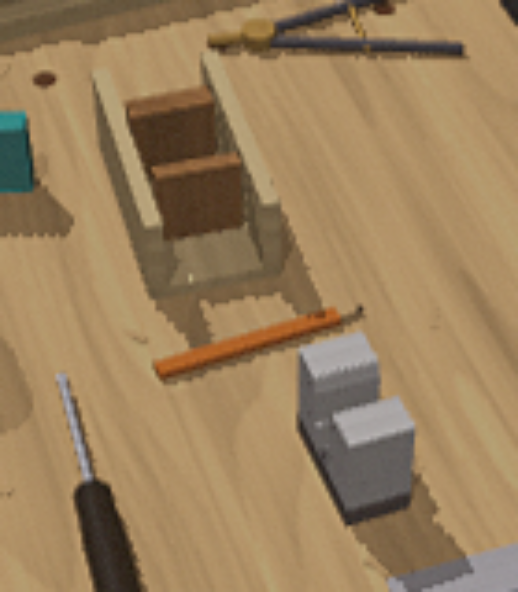

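```bash
cat > plan.py <<'E'
import sys,numpy as np
from scipy.spatial.transform import Rotation as Ro
from workcell import bot
def plan(pos,yaw,grip,n=None,smooth=True,vmax=.040,wmax=6.9):
    """rows to bring TCP to pos with tool x at world yaw (deg), pointing down"""
    o=bot.get_obs(); p=np.array(o['eef_pos']); R=Ro.from_quat(o['tool_rot'])
    y=np.radians(yaw); T=Ro.from_matrix(np.array([[np.cos(y),np.sin(y),0],[np.sin(y),-np.cos(y),0],[0,0,-1]]))
    rv=(R.inv()*T).as_rotvec(degrees=True); d=np.array(pos)-p
    N=n or int(np.ceil(max(np.abs(d).max()*1.0/vmax,np.linalg.norm(d)/vmax,np.abs(rv).max()/wmax,1)))
    for i in range(N):
        rr=np.round(rv/N,1); 
        tgt=p+ (np.array(pos)-p)/(N-i); s=np.round(R.inv().apply(tgt-p),4)
        p=p+R.apply(s); R=R*Ro.from_rotvec(rr,degrees=True)
        print(', '.join('%g'%v for v in list(s)+list(rr)+[grip])+',', '   #' if i%8==7 else '')
def st():
    o=bot.get_obs(); R=Ro.from_quat(o['tool_rot']).as_matrix()
    print('t %.2f'%o['clock'],'pos',np.round(o['eef_pos'],4),'yaw %.2f'%np.degrees(np.arctan2(R[1,0],R[0,0])),'z',np.round(R[:,2],4),'F',np.round(o['ft_force'],1),'w %.4f'%o['grip_width'])
E
python3 - <<'E'
from plan import *
st(); plan([.50,.25,.30],86.4,-1)
E
```

```text
t 0.10 pos [ 0.125  -0.4837  0.3031] yaw -75.51 z [-5.0e-04  1.8e-03 -1.0e+00] F [-0.8 -0.1  0.6] w 0.0858
-0.0257, -0.0228, 0.0002, -0, 0, -6.7, -1, 
-0.0229, -0.0256, 0.0002, -0, 0, -6.7, -1, 
-0.0197, -0.0281, 0.0002, -0, 0, -6.7, -1, 
-0.0163, -0.0302, 0.0002, -0, 0, -6.7, -1, 
-0.0127, -0.0319, 0.0002, -0, 0, -6.7, -1, 
-0.0088, -0.0332, 0.0002, -0, 0, -6.7, -1, 
-0.0049, -0.034, 0.0002, -0, 0, -6.7, -1, 
-0.0009, -0.0343, 0.0002, -0, 0, -6.7, -1,    #
0.0031, -0.0342, 0.0002, -0, 0, -6.7, -1, 
0.0071, -0.0336, 0.0002, -0, 0, -6.7, -1, 
0.0109, -0.0325, 0.0002, -0, 0, -6.7, -1, 
0.0146, -0.0311, 0.0002, -0, 0, -6.7, -1, 
0.0182, -0.0291, 0.0002, -0, 0, -6.7, -1, 
0.0214, -0.0268, 0.0002, -0, 0, -6.7, -1, 
0.0244, -0.0241, 0.0001, -0, 0, -6.7, -1, 
0.0271, -0.0211, 0.0002, -0, 0, -6.7, -1,    #
0.0294, -0.0178, 0.0001, -0, 0, -6.7, -1, 
0.0312, -0.0143, 0.0002, -0, 0, -6.7, -1, 
0.0327, -0.0105, 0.0001, -0, 0, -6.7, -1, 
0.0337, -0.0066, 0.0002, -0, 0, -6.7, -1, 
0.0342, -0.0027, 0.0001, -0, 0, -6.7, -1, 
0.0343, 0.0014, 0.0002, -0, 0, -6.7, -1, 
0.0339, 0.0053, 0.0001, -0, 0, -6.7, -1, 
0.0331, 0.0093, 0.0002, -0, 0, -6.7, -1,    #
```

Emit:
drive_tool(steps=[-0.026,-0.023,0,0,0,-6.7,-1,-0.023,-0.026,0,0,0,-6.7,-1,-0.02,-0.028,0,0,0,-6.7,-1,-0.016,-0.03,0,0,0,-6.7,-1,-0.013,-0.032,0,0,0,-6.7,-1,-0.009,-0.033,0,0,0,-6.7,-1,-0.005,-0.034,0,0,0,-6.7,-1,-0.001,-0.034,0,0,0,-6.7,-1])

```text
clock: 0.77
eef_pos: [0.2497, -0.2373, 0.3037]
tool_rot: [0.982, -0.188, -0.0, -0.0]
ft_force: [0.7, -0.6, 0.5]
grip_width: 0.0855
```

Emit:
drive_tool(steps=[0.003,-0.034,0,0,0,-6.7,-1,0.007,-0.034,0,0,0,-6.7,-1,0.011,-0.033,0,0,0,-6.7,-1,0.015,-0.031,0,0,0,-6.7,-1,0.018,-0.029,0,0,0,-6.7,-1,0.021,-0.027,0,0,0,-6.7,-1,0.024,-0.024,0,0,0,-6.7,-1,0.027,-0.021,0,0,0,-6.7,-1])

```text
clock: 1.43
eef_pos: [0.3741, 0.0075, 0.3037]
tool_rot: [0.961, 0.276, -0.0, 0.0]
ft_force: [0.9, -0.9, -0.1]
grip_width: 0.085
```

Emit:
drive_tool(steps=[0.029,-0.018,0,0,0,-6.7,-1,0.031,-0.014,0,0,0,-6.7,-1,0.033,-0.01,0,0,0,-6.7,-1,0.034,-0.007,0,0,0,-6.7,-1,0.034,-0.003,0,0,0,-6.7,-1,0.034,0.001,0,0,0,-6.7,-1,0.034,0.005,0,0,0,-6.7,-1,0.033,0.009,0,0,0,-6.7,-1])

```text
clock: 2.1
eef_pos: [0.4978, 0.252, 0.3032]
tool_rot: [0.733, 0.68, -0.001, -0.0]
ft_force: [1.3, -1.0, 0.4]
grip_width: 0.0855
```

```bash
python3 - <<'E'
from h import *; from plan import st
st()
p,d,K,R,t=cam('wrist'); save('w1',p); np.savez('w1.npz',p=p,d=d,K=K,R=R,t=t)
print(-R.T@t,R[2]); st()
E
```

```text
t 2.10 pos [0.4978 0.252  0.3032] yaw 85.64 z [-1.e-03 -6.e-04 -1.e+00] F [ 1.3 -1.   0.4] w 0.0855
[0.41990221 0.2585833  0.3730552 ] [ 0.30056731 -0.02401368 -0.95345825]
t 2.15 pos [0.5004 0.2571 0.302 ] yaw 86.08 z [ 7.0e-04  3.7e-03 -1.0e+00] F [5.1 3.6 0.8] w 0.0856
```

View pics/w1.png

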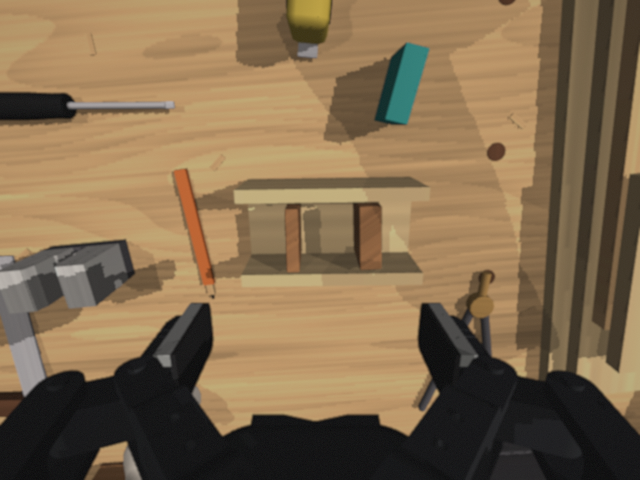

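The wrist view shows the thin slip at about (293,237) and the thick one at about (370,237), to +y, between the boards. The gauge is at the left edge. The arm was still settling, so I'll take another picture and measure.

```bash
python3 - <<'E'
from h import *; from plan import st
st()
p,d,K,R,t=cam('wrist'); save('w2',p); np.savez('w2.npz',p=p,d=d,K=K,R=R,t=t)
print(-R.T@t,R[2]); st()
P=cloud(d,K,R,t)
def rep(n,box,lo,hi,col=None):
    a,b,c,e=box;Q=P[b:e,a:c].reshape(-1,3); C=p[b:e,a:c].reshape(-1,3).astype(int)
    m=(Q[:,2]>lo)&(Q[:,2]<hi)
    if col: m&=(C[:,0]-C[:,2]>col)
    q=Q[m]; print(n,len(q),cv2.minAreaRect((q[:,:2]*1000).astype(np.float32)),np.median(q[:,2]))
rep('rack',(225,170,440,295),.062,.08)
rep('thin',(280,203,304,268),.066,.08)
rep('thick',(350,203,386,268),.066,.08)
# colour print
for r in (235,250): print(' '.join(str(p[r,c].tolist()) for c in range(278,310,2)));print(' '.join('%.3f'%P[r,c,2] for c in range(278,310,2)))
E
```

```text
t 2.15 pos [0.5004 0.2571 0.302 ] yaw 86.08 z [ 7.0e-04  3.7e-03 -1.0e+00] F [5.1 3.6 0.8] w 0.0856
[0.42225239 0.26282647 0.37169273] [ 0.30244996 -0.01756386 -0.95300343]
t 2.20 pos [0.4989 0.2543 0.3019] yaw 85.63 z [-1.e-03  6.e-04 -1.e+00] F [-1.2 -0.2  0.8] w 0.0857
rack 7861 ((518.2144165039062, 265.9592590332031), (170.5481719970703, 92.80203247070312), 86.47154235839844) 0.06788016681974231
thin 757 ((515.98291015625, 231.12615966796875), (11.110937118530273, 58.05073165893555), 85.1310806274414) 0.06954173015326552
thick 1437 ((519.7224731445312, 300.87652587890625), (20.241214752197266, 60.551998138427734), 88.53697967529297) 0.06955566578740258
[129, 97, 68] [148, 103, 68] [150, 105, 69] [148, 103, 69] [144, 99, 66] [142, 99, 65] [136, 95, 62] [95, 66, 45] [122, 97, 70] [179, 152, 111] [154, 131, 96] [113, 97, 71] [113, 96, 71] [114, 97, 72] [114, 97, 72] [112, 95, 70]
0.068 0.070 0.071 0.068 0.070 0.070 0.070 0.060 0.029 0.009 0.008 0.009 0.010 0.008 0.009 0.010
[126, 100, 72] [143, 99, 65] [146, 102, 68] [147, 102, 68] [148, 103, 69] [148, 103, 68] [144, 101, 66] [97, 68, 45] [113, 89, 63] [162, 136, 100] [163, 139, 102] [117, 100, 74] [104, 88, 66] [103, 88, 65] [105, 89, 67] [106, 90, 67]
0.009 0.070 0.070 0.070 0.070 0.070 0.070 0.065 0.035 0.009 0.008 0.010 0.008 0.009 0.009 0.010
```

```bash
python3 - <<'E'
from plan import *
print(bot.tip_reach); st(); plan([.5197,.3005,.20],87.3,-.3,n=4)
E
```

```text
0.0726
t 2.20 pos [0.4989 0.2543 0.3019] yaw 85.63 z [-1.e-03  6.e-04 -1.e+00] F [-1.2 -0.2  0.8] w 0.0857
0.0119, 0.0043, 0.0255, -0, -0, -0.4, -0.3, 
0.0119, 0.0044, 0.0255, -0, -0, -0.4, -0.3, 
0.0118, 0.0045, 0.0254, -0, -0, -0.4, -0.3, 
0.0118, 0.0046, 0.0255, -0, -0, -0.4, -0.3,
```

Emit:
drive_tool(steps=[0.012,0.004,0.025,0,0,-0.4,-0.3,0.012,0.004,0.025,0,0,-0.4,-0.3,0.012,0.005,0.025,0,0,-0.4,-0.3,0.012,0.005,0.025,0,0,-0.4,-0.3,0,0,0,0,0,0,-0.3,0,0,0,0,0,0,-0.3])

```text
clock: 2.7
eef_pos: [0.5177, 0.296, 0.2019]
tool_rot: [0.726, 0.687, -0.003, -0.0]
ft_force: [-0.3, -0.6, 0.9]
grip_width: 0.0558
```

```bash
python3 - <<'E'
from h import *; from plan import *
st()
p,d,K,R,t=cam('wrist'); save('w3',p); np.savez('w3.npz',p=p,d=d,K=K,R=R,t=t)
print(bot.tip_reach);st()
P=cloud(d,K,R,t)
m=(P[...,2]>.066)&(P[...,2]<.08)&(P[...,1]>.27)&(P[...,1]<.335)&(P[...,0]>.47)&(P[...,0]<.57)&(p[...,0].astype(int)-p[...,2]>55)&(p[...,0]<170)
q=P[m]; print(len(q),cv2.minAreaRect((q[:,:2]*1000).astype(np.float32)),q[:,:2].mean(0))
plan([.5197,.301,.121],87.3,-.3,n=3)
E
```

```text
t 2.70 pos [0.5177 0.296  0.2019] yaw 86.86 z [-0.0046 -0.003  -1.    ] F [-0.3 -0.6  0.9] w 0.0558
0.0726
t 2.75 pos [0.5186 0.2962 0.2038] yaw 86.84 z [-0.0015 -0.0013 -1.    ] F [0.7 0.6 0.8] w 0.0552
2994 ((520.3009643554688, 302.457763671875), (64.67640686035156, 95.42840576171875), 89.8013916015625) [0.51872726 0.30104405]
0.0016, 0.0003, 0.0276, -0, 0, -0.2, -0.3, 
0.0017, 0.0003, 0.0276, -0, 0, -0.2, -0.3, 
0.0016, 0.0004, 0.0276, -0, 0, -0.2, -0.3,
```

View pics/w3.png

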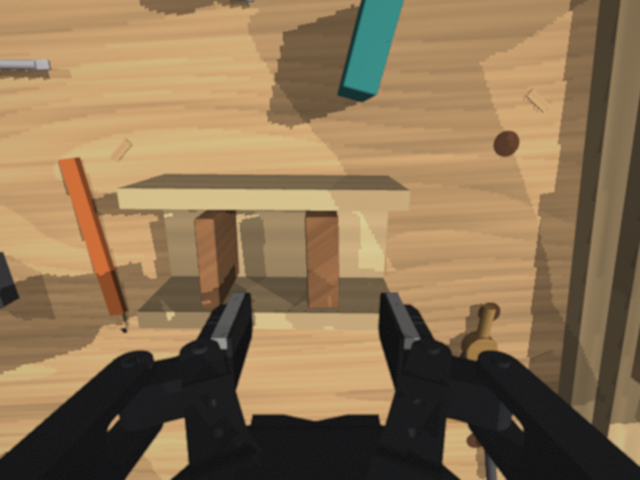

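The thick slip is centred at about (322,260), between the fingertips (the pads' inner edges are at about 250 and 380). The thin slip at (213,258) is clear of the left finger. Now I'll descend.

Emit:
drive_tool(steps=[0.005,0.001,0.02,0,0,-0.2,-0.3,0.0,0.0,0.02,0,0,-0.2,-0.3,0,0,0.02,0,0,0,-0.3,0,0,0.022,0,0,0,-0.3,0,0,0,0,0,0,-0.3,0,0,0,0,0,0,-0.3])

```text
clock: 3.25
eef_pos: [0.5202, 0.3011, 0.1229]
tool_rot: [0.724, 0.69, -0.0, 0.0]
ft_force: [-1.0, -0.5, 0.6]
grip_width: 0.0552
```

```bash
python3 - <<'E'
from plan import *
st(); plan([.5197,.301,.121],87.3,-.3,n=1)
E
```

```text
t 3.25 pos [0.5202 0.3011 0.1229] yaw 87.22 z [-3.e-04 -4.e-04 -1.e+00] F [-1.  -0.5  0.6] w 0.0552
-0.0001, -0.0005, 0.0019, -0, 0, -0.1, -0.3,
```

Emit:
drive_tool(steps=[0,0,0.002,0,0,0,-0.3,0,0,0,0,0,0,1,0,0,0,0,0,0,1,0,0,0,0,0,0,1,0,0,0,0,0,0,1,0,0,0,0,0,0,1,0,0,0,0,0,0,1])

```text
clock: 3.83
eef_pos: [0.5211, 0.3022, 0.1214]
tool_rot: [0.724, 0.69, 0.001, 0.0]
ft_force: [-0.4, -1.5, 6.6]
grip_width: 0.0189
```

```bash
python3 - <<'E'
from h import *; from plan import *
st()
p,d,K,R,t=cam('wrist'); save('w4',p);st()
E
```

```text
t 3.83 pos [0.5211 0.3022 0.1214] yaw 87.28 z [ 0.0024  0.001  -1.    ] F [-0.4 -1.5  6.6] w 0.0189
t 3.88 pos [0.5211 0.3022 0.1214] yaw 87.28 z [ 0.0024  0.001  -1.    ] F [-0.4  0.   6.2] w 0.0191
```

View pics/w4.png

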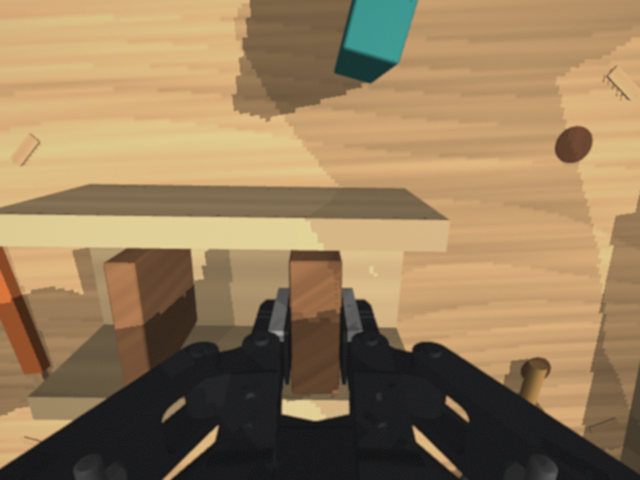

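The grip width is 19 mm, so this is the thick slip, held squarely between the pads at about (316,320). I'll lift it and carry it over the gauge.

```bash
python3 - <<'E'
from plan import *
st(); plan([.545,-.0015,.215],90.9,1,n=8)
E
```

```text
t 3.88 pos [0.5211 0.3022 0.1214] yaw 87.28 z [ 0.0024  0.001  -1.    ] F [-0.4  0.   6.2] w 0.0191
-0.0378, 0.0048, -0.0117, 0, -0, -0.5, 1, 
-0.0378, 0.0045, -0.0117, 0, -0, -0.5, 1, 
-0.0378, 0.0042, -0.0117, 0, -0, -0.5, 1, 
-0.0379, 0.0038, -0.0118, 0, -0, -0.5, 1, 
-0.0379, 0.0035, -0.0117, 0, -0, -0.5, 1, 
-0.0379, 0.0032, -0.0118, 0, -0, -0.5, 1, 
-0.038, 0.0028, -0.0117, 0, -0, -0.5, 1, 
-0.038, 0.0025, -0.0118, 0, -0, -0.5, 1,    #
```

Emit:
drive_tool(steps=[0,0,-0.01,0,0,0,1,0,0,-0.02,0,0,0,1,0,0,-0.03,0,0,0,1,0,0,-0.034,0,0,0,1,0,0,0,0,0,0,1])

```text
clock: 4.3
eef_pos: [0.523, 0.3036, 0.2217]
tool_rot: [0.724, 0.69, 0.006, 0.001]
ft_force: [0.6, 0.7, 1.2]
grip_width: 0.0188
```

```bash
python3 - <<'E'
from plan import *
st(); plan([.545,-.0015,.215],90.9,1,n=10)
E
```

```text
t 4.30 pos [0.523  0.3036 0.2217] yaw 87.29 z [ 0.0103  0.0062 -0.9999] F [0.6 0.7 1.2] w 0.0188
-0.0304, 0.0036, 0.0005, 0.1, -0, -0.4, 1, 
-0.0304, 0.0034, 0.0005, 0.1, -0, -0.4, 1, 
-0.0304, 0.0032, 0.0005, 0.1, -0, -0.4, 1, 
-0.0304, 0.003, 0.0005, 0.1, -0, -0.4, 1, 
-0.0305, 0.0028, 0.0005, 0.1, -0, -0.4, 1, 
-0.0305, 0.0026, 0.0005, 0.1, -0, -0.4, 1, 
-0.0305, 0.0024, 0.0004, 0.1, -0, -0.4, 1, 
-0.0305, 0.0021, 0.0005, 0.1, -0, -0.4, 1,    #
-0.0305, 0.002, 0.0004, 0.1, -0, -0.4, 1, 
-0.0306, 0.0017, 0.0005, 0.1, -0, -0.4, 1,
```

Emit:
drive_tool(steps=[-0.03,0.004,0,0,0,-0.4,1,-0.03,0.003,0,0,0,-0.4,1,-0.03,0.003,0,0,0,-0.4,1,-0.03,0.003,0,0,0,-0.4,1,-0.03,0.003,0,0,0,-0.4,1,-0.03,0.003,0,0,0,-0.4,1,-0.03,0.003,0,0,0,-0.4,1,-0.03,0.002,0,0,0,-0.4,1])

```text
clock: 4.97
eef_pos: [0.5386, 0.0601, 0.2142]
tool_rot: [0.704, 0.71, 0.0, -0.0]
ft_force: [0.9, 0.1, -0.8]
grip_width: 0.0189
```

Emit:
drive_tool(steps=[-0.03,0.002,0,0,0,-0.4,1,-0.03,0.002,0,0,0,0,1,0,0,0,0,0,0,1,0,0,0,0,0,0,1,0,0,0,0,0,0,1])

```text
clock: 5.38
eef_pos: [0.5434, 0.0016, 0.214]
tool_rot: [0.702, 0.712, 0.0, -0.0]
ft_force: [-0.7, 0.8, -0.5]
grip_width: 0.0189
```

```bash
python3 - <<'E'
from h import *; from plan import *
st()
p,d,K,R,t=cam('wrist'); save('w5',p);np.savez('w5.npz',p=p,d=d,K=K,R=R,t=t);st()
P=cloud(d,K,R,t)
m=(P[...,2]>.07)&(P[...,2]<.082)&(abs(P[...,1])<.06)&(P[...,0]>.48)&(P[...,0]<.6)
q=P[m]; print(len(q),cv2.minAreaRect((q[:,:2]*1000).astype(np.float32)))
E
```

```text
t 5.38 pos [0.5434 0.0016 0.214 ] yaw 90.86 z [-2.e-04  6.e-04 -1.e+00] F [-0.7  0.8 -0.5] w 0.0189
t 5.43 pos [0.5434 0.0022 0.214 ] yaw 90.93 z [-2.e-04  5.e-04 -1.e+00] F [-0.3 -0.1 -0.8] w 0.0184
5381 ((543.99853515625, -0.47325897216796875), (42.67872619628906, 83.8135986328125), 1.1171810626983643)
```

View pics/w5.png

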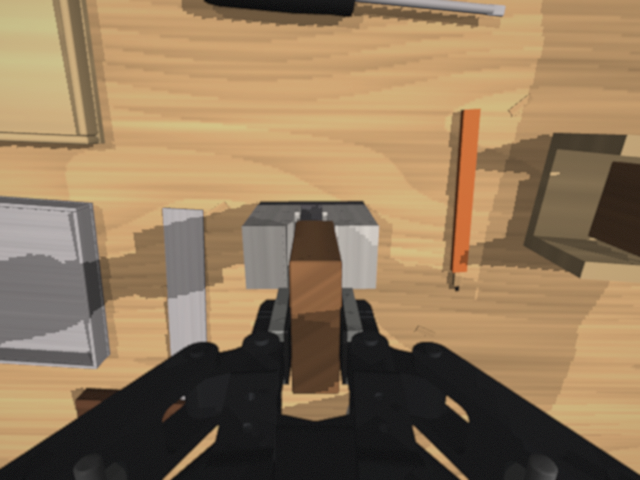

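The gauge is at about (311,245) and the slip is over it at (316,330). I'll measure the slip against the slot.

```bash
cat > rel.py <<'E'
from h import *
def slip(P,p,lo,hi,ax=0):
    m=(P[...,2]>lo)&(P[...,2]<hi)&(p[...,0].astype(int)-p[...,2]>25)&(abs(P[...,1])<.06)&(P[...,0]>.48)&(P[...,0]<.62)&(p[...,0]>p[...,1]+12)
    q=P[m]; q=q[:,:]
    print('slip n',len(q),'x %.4f %.4f'%tuple(np.percentile(q[:,0],[1,99])),'z %.4f %.4f'%tuple(np.percentile(q[:,2],[1,99])))
    for z0 in np.arange(lo,hi,.01):
        s=q[(q[:,2]>z0)&(q[:,2]<z0+.01)]
        if len(s)>30: print('  z %.3f y %.4f..%.4f mid %.4f xmed %.4f'%(z0,*np.percentile(s[:,1],[1,99]),np.percentile(s[:,1],[1,99]).mean(),np.median(s[:,0])))
E
python3 - <<'E'
from rel import *
z=np.load('w5.npz');P=cloud(z['d'],z['K'],z['R'],z['t']);slip(P,z['p'],.085,.175)
m=(P[...,2]>.07)&(P[...,2]<.082)&(abs(P[...,1])<.06)&(P[...,0]>.48)&(P[...,0]<.6)
q=P[m]
print('gauge y ext',np.percentile(q[:,1],[.5,99.5])); f=q[q[:,0]<.53]
ys=np.sort(f[:,1]); g=np.argmax(np.diff(ys)); print('slot edges near x<.53',ys[g],ys[g+1])
E
```

```text
slip n 8423 x 0.5120 0.5708 z 0.1105 0.1639
  z 0.105 y -0.0076..0.0105 mid 0.0014 xmed 0.5124
  z 0.115 y -0.0074..0.0105 mid 0.0015 xmed 0.5124
  z 0.125 y -0.0073..0.0105 mid 0.0016 xmed 0.5124
  z 0.135 y -0.0073..0.0106 mid 0.0016 xmed 0.5124
  z 0.145 y -0.0202..0.0250 mid 0.0024 xmed 0.5125
  z 0.155 y -0.0074..0.0121 mid 0.0023 xmed 0.5373
  z 0.165 y -0.0205..0.0253 mid 0.0024 xmed 0.5357
gauge y ext [-0.04194317  0.04107225]
slot edges near x<.53 -0.013566628583195161 0.013836256113158245
```

Emit:
drive_tool(steps=[-0.0022,0.0015,0,0,0,-0.1,1,0,0,0.015,0,0,0,1,0,0,0.01,0,0,0,1,0,0,0,0,0,0,1,0,0,0,0,0,0,1])

```text
clock: 5.85
eef_pos: [0.5443, -0.0001, 0.188]
tool_rot: [0.701, 0.714, -0.001, -0.001]
ft_force: [0.5, 0.4, -0.4]
grip_width: 0.0187
```

```bash
python3 - <<'E'
from h import *; from plan import *
st()
p,d,K,R,t=cam('wrist'); save('w6',p);np.savez('w6.npz',p=p,d=d,K=K,R=R,t=t)
from rel import *
P=cloud(d,K,R,t);slip(P,p,.085,.145)
m=(P[...,2]>.07)&(P[...,2]<.082)&(abs(P[...,1])<.06)&(P[...,0]>.48)&(P[...,0]<.6)
q=P[m]
print(cv2.minAreaRect((q[:,:2]*1000).astype(np.float32)))
print('gauge y ext',np.percentile(q[:,1],[.5,99.5])); f=q[q[:,0]<.535]
ys=np.sort(f[:,1]); g=np.argmax(np.diff(ys)); print('slot edges',ys[g],ys[g+1])
E
```

```text
t 5.85 pos [ 5.443e-01 -1.000e-04  1.880e-01] yaw 91.05 z [-0.0027  0.     -1.    ] F [ 0.5  0.4 -0.4] w 0.0187
slip n 8289 x 0.5127 0.5716 z 0.0891 0.1377
  z 0.085 y -0.0094..0.0089 mid -0.0003 xmed 0.5130
  z 0.095 y -0.0094..0.0088 mid -0.0003 xmed 0.5131
  z 0.105 y -0.0094..0.0091 mid -0.0002 xmed 0.5131
  z 0.115 y -0.0094..0.0092 mid -0.0001 xmed 0.5132
  z 0.125 y -0.0220..0.0233 mid 0.0006 xmed 0.5133
  z 0.135 y -0.0092..0.0104 mid 0.0006 xmed 0.5394
((539.1155395507812, -0.6088294982910156), (52.9465217590332, 83.97578430175781), 1.5085417032241821)
gauge y ext [-0.04202313  0.04103557]
slot edges -0.013652387644279243 -0.0098271090772332
```

View pics/w6.png

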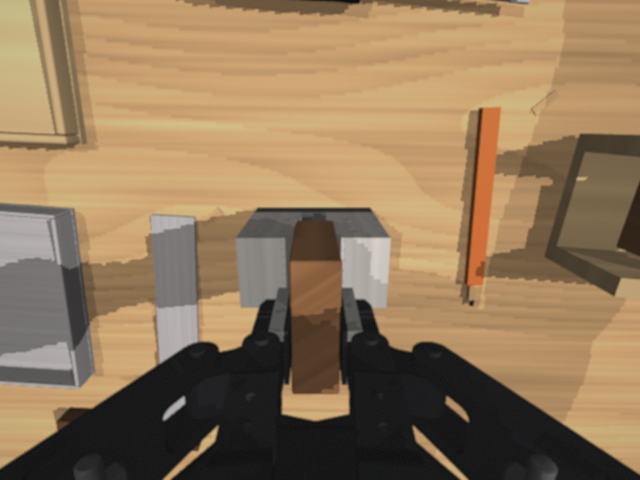

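The slip is over the slot within about 0.5 mm, at pixel (315,225) against the slot at (313,215). I'll lower it, watching the forces.

Emit:
drive_tool(steps=[-0.0005,0,0.006,0,0,0,1,0,0,0.006,0,0,0,1,0,0,0.004,0,0,0,1,0,0,0,0,0,0,1])

```text
clock: 6.23
eef_pos: [0.5443, -0.0013, 0.1717]
tool_rot: [0.701, 0.713, -0.001, -0.001]
ft_force: [1.2, 0.3, 0.0]
grip_width: 0.0189
```

Emit:
drive_tool(steps=[0,0,0.006,0,0,0,1,0,0,0.006,0,0,0,1,0,0,0.004,0,0,0,1,0,0,0,0,0,0,1])

```text
clock: 6.57
eef_pos: [0.5443, -0.0013, 0.1556]
tool_rot: [0.701, 0.713, -0.001, -0.001]
ft_force: [-0.2, -1.5, -0.7]
grip_width: 0.0187
```

Emit:
drive_tool(steps=[0,0,0.002,0,0,0,1,0,0,0.0015,0,0,0,1,0,0,0.001,0,0,0,1,0,0,0,0,0,0,1])

```text
clock: 6.9
eef_pos: [0.545, -0.0012, 0.1523]
tool_rot: [0.701, 0.713, -0.0, -0.0]
ft_force: [0.3, -0.5, -1.2]
grip_width: 0.0187
```

Emit:
drive_tool(steps=[0,0,0.001,0,0,0,1,0,0,0.0005,0,0,0,1,0,0,0,0,0,0,1])

```text
clock: 7.15
eef_pos: [0.5453, -0.0013, 0.1514]
tool_rot: [0.701, 0.713, 0.0, 0.0]
ft_force: [-0.7, 0.2, 2.5]
grip_width: 0.0188
```

There's contact with the step at 2.5 N, so I'll release.

Emit:
drive_tool(steps=[0,0,0,0,0,0,0.3,0,0,0,0,0,0,0.0,0,0,0,0,0,0,-0.2,0,0,0,0,0,0,-0.2,0,0,0,0,0,0,-0.2,0,0,0,0,0,0,-0.2])

```text
clock: 7.65
eef_pos: [0.545, -0.0012, 0.1508]
tool_rot: [0.701, 0.713, -0.0, -0.0]
ft_force: [-1.1, -0.2, 0.7]
grip_width: 0.051
```

```bash
python3 - <<'E'
from h import *; from plan import *
st()
p,d,K,R,t=cam('wrist'); save('w7',p);np.savez('w7.npz',p=p,d=d,K=K,R=R,t=t)
from rel import *
P=cloud(d,K,R,t);slip(P,p,.05,.125)
E
```

```text
t 7.65 pos [ 0.545  -0.0012  0.1508] yaw 90.99 z [-1.e-04  0.e+00 -1.e+00] F [-1.1 -0.2  0.7] w 0.0510
slip n 8737 x 0.5140 0.5725 z 0.0540 0.1209
  z 0.050 y -0.0337..0.0406 mid 0.0034 xmed 0.5144
  z 0.060 y -0.0138..0.0406 mid 0.0134 xmed 0.5144
  z 0.070 y -0.0155..0.0411 mid 0.0128 xmed 0.5145
  z 0.080 y -0.0107..0.0078 mid -0.0015 xmed 0.5144
  z 0.090 y -0.0111..0.0091 mid -0.0010 xmed 0.5392
  z 0.100 y -0.0260..0.0382 mid 0.0061 xmed 0.5387
  z 0.110 y -0.0398..0.0387 mid -0.0006 xmed 0.5541
  z 0.120 y -0.0428..0.0476 mid 0.0024 xmed 0.5332
```

View pics/w7.png

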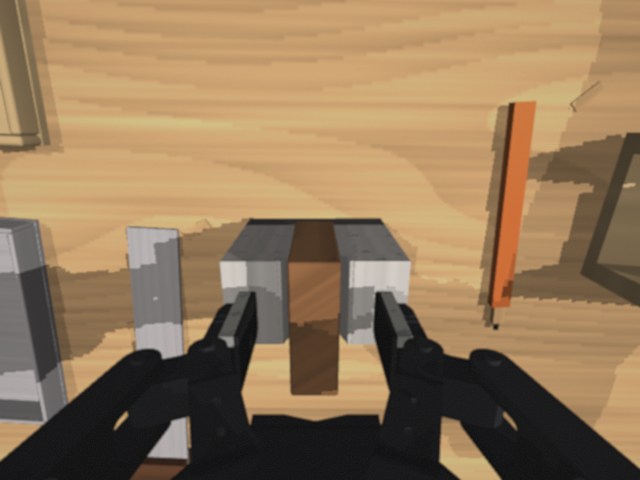

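The slip stands on the step at about (314,320), its top at z≈0.100, 24 mm proud, so it's good. I'll regrip it and locate the trays precisely.

Emit:
drive_tool(steps=[0,0,0,0,0,0,1,0,0,0,0,0,0,1,0,0,0,0,0,0,1,0,0,0,0,0,0,1,0,0,0,0,0,0,1,0,0,0,0,0,0,1])

```text
clock: 8.2
eef_pos: [0.5451, -0.0013, 0.151]
tool_rot: [0.701, 0.713, 0.0, 0.0]
ft_force: [0.0, -0.7, 1.7]
grip_width: 0.0186
```

Emit:
drive_tool(steps=[0,0,-0.005,0,0,0,1,0,0,-0.01,0,0,0,1,0,0,-0.015,0,0,0,1,0,0,-0.02,0,0,0,1,0,0,-0.02,0,0,0,1])

```text
clock: 8.62
eef_pos: [0.5447, -0.0013, 0.222]
tool_rot: [0.701, 0.713, -0.0, -0.0]
ft_force: [-0.3, -0.1, -1.3]
grip_width: 0.0191
```

```bash
python3 - <<'E'
from plan import *
st()
from h import *
for n,boxes in {'top':dict(tin=(382,200,444,260),tray=(374,268,463,326)),'side':dict(tray=(258,312,362,437),tin=(345,298,445,384))}.items():
    z=np.load(n+'0.npz'); P=cloud(z['d'],z['K'],z['R'],z['t'])
    for k,(a,b,c,e) in boxes.items():
        Q=P[b:e,a:c].reshape(-1,3)
        lim=dict(tray=(.33,.51,-.40,-.15),tin=(.515,.70,-.345,-.17))[k]
        m=(Q[:,2]>.016)&(Q[:,2]<.026)&(Q[:,0]>lim[0])&(Q[:,0]<lim[1])&(Q[:,1]>lim[2])&(Q[:,1]<lim[3]); q=Q[m]
        print(n,k,len(q),cv2.minAreaRect((q[:,:2]*1000).astype(np.float32)),np.percentile(q[:,0],[1,99]),np.percentile(q[:,1],[1,99]))
E
```

```text
t 8.62 pos [ 0.5447 -0.0013  0.222 ] yaw 90.98 z [-9.e-04 -0.e+00 -1.e+00] F [-0.3 -0.1 -1.3] w 0.0191
top tin 302 ((596.6663208007812, -256.6149597167969), (145.4876708984375, 146.19497680664062), 86.52459716796875) [0.52212196 0.67208864] [-0.33236678 -0.18171308]
top tray 586 ((414.7454833984375, -265.8620300292969), (210.29110717773438, 130.25437927246094), 88.48412322998047) [0.34762215 0.4813681 ] [-0.37003042 -0.16090782]
side tray 1202 ((413.3348083496094, -264.69879150390625), (212.5078125, 130.803466796875), 88.66556549072266) [0.34679202 0.47908546] [-0.37049696 -0.16032055]
side tin 656 ((595.3973388671875, -255.86672973632812), (147.44168090820312, 146.60804748535156), 86.53215789794922) [0.51981305 0.67010339] [-0.33167336 -0.18088346]
```

```bash
python3 - <<'E'
from plan import *
plan([.414,-.265,.16],88.6,1,n=9)
E
```

```text
-0.0291, -0.015, 0.0069, -0, 0, 0.3, 1, 
-0.0291, -0.0149, 0.0069, -0, 0, 0.3, 1, 
-0.0292, -0.0147, 0.0069, -0, 0, 0.3, 1, 
-0.0293, -0.0146, 0.0069, -0, 0, 0.3, 1, 
-0.0294, -0.0144, 0.0069, -0, 0, 0.3, 1, 
-0.0294, -0.0142, 0.0069, -0, 0, 0.3, 1, 
-0.0295, -0.0141, 0.0069, -0, 0, 0.3, 1, 
-0.0296, -0.0139, 0.0069, -0, 0, 0.3, 1,    #
-0.0296, -0.0138, 0.0069, -0, 0, 0.3, 1,
```

Emit:
drive_tool(steps=[-0.029,-0.015,0,0,0,0.3,1,-0.029,-0.015,0,0,0,0.3,1,-0.029,-0.015,0.007,0,0,0.3,1,-0.029,-0.015,0.007,0,0,0.3,1,-0.029,-0.014,0.007,0,0,0.3,1,-0.029,-0.014,0.007,0,0,0.3,1,-0.03,-0.014,0.007,0,0,0.3,1,-0.03,-0.014,0.007,0,0,0.2,1])

```text
clock: 9.28
eef_pos: [0.4281, -0.2365, 0.1796]
tool_rot: [0.715, 0.699, 0.0, 0.001]
ft_force: [-0.1, -0.8, -0.6]
grip_width: 0.0188
```

Emit:
drive_tool(steps=[-0.03,-0.014,0.01,0,0,0,1,0,0,0.01,0,0,0,1,0,0,0,0,0,0,1,0,0,0,0,0,0,1])

```text
clock: 9.62
eef_pos: [0.4138, -0.2646, 0.159]
tool_rot: [0.715, 0.699, 0.0, -0.001]
ft_force: [0.2, 0.6, -0.5]
grip_width: 0.0186
```

```bash
python3 - <<'E'
from h import *; from plan import *
st()
p,d,K,R,t=cam('wrist'); save('w8',p)
plan([.414,-.265,.119],88.6,1,n=3)
E
```

```text
t 9.62 pos [ 0.4138 -0.2646  0.159 ] yaw 88.65 z [-7.e-04  1.e-03 -1.e+00] F [ 0.2  0.6 -0.5] w 0.0186
-0.0002, -0.0001, 0.0135, 0, -0, 0, 1, 
-0.0002, -0.0002, 0.0135, 0, -0, 0, 1, 
-0.0003, -0.0001, 0.0134, 0, -0, 0, 1,
```

View pics/w8.png

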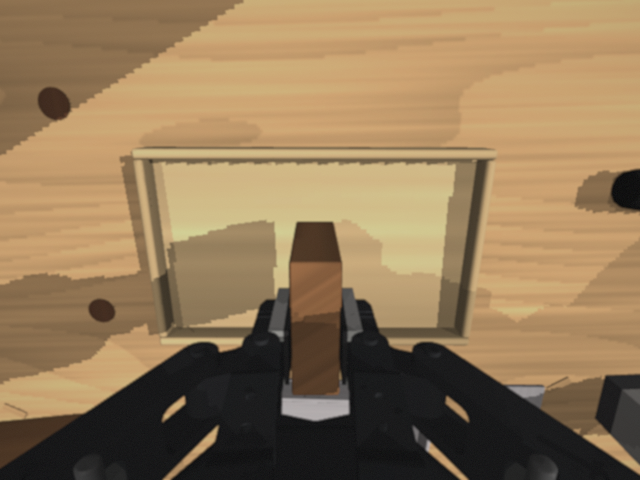

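The slip at (315,300) is centred over the plywood tray, which spans pixels 140–490 by 150–340. I'll lower it.

Emit:
drive_tool(steps=[0,0,0.015,0,0,0,1,0,0,0.015,0,0,0,1,0,0,0.008,0,0,0,1,0,0,0.002,0,0,0,1,0,0,0,0,0,0,1,0,0,0,0,0,0,1])

```text
clock: 10.17
eef_pos: [0.4148, -0.2646, 0.1196]
tool_rot: [0.715, 0.699, 0.0, 0.0]
ft_force: [0.4, -0.1, -0.3]
grip_width: 0.019
```

Emit:
drive_tool(steps=[0,0,0.0015,0,0,0,1,0,0,0.001,0,0,0,1,0,0,0.0005,0,0,0,1,0,0,0,0,0,0,1])

```text
clock: 10.5
eef_pos: [0.4147, -0.2651, 0.117]
tool_rot: [0.715, 0.699, 0.0, 0.001]
ft_force: [-0.6, 1.5, 3.8]
grip_width: 0.0189
```

Contact at 3.8 N. I'll release gently and retreat straight up.

Emit:
drive_tool(steps=[0,0,0,0,0,0,0.3,0,0,0,0,0,0,0.1,0,0,0,0,0,0,-0.2,0,0,0,0,0,0,-0.3,0,0,0,0,0,0,-0.3,0,0,-0.01,0,0,0,-0.3,0,0,-0.03,0,0,0,-0.3,0,0,-0.04,0,0,0,-0.3])

```text
clock: 11.17
eef_pos: [0.412, -0.2635, 0.1944]
tool_rot: [0.715, 0.699, -0.001, -0.004]
ft_force: [1.0, -0.9, 0.6]
grip_width: 0.0553
```

```bash
python3 - <<'E'
from h import *; from plan import *
st()
p,d,K,R,t=cam('wrist'); save('w9',p)
P=cloud(d,K,R,t); m=(P[...,2]>.058)&(P[...,2]<.075)&(p[...,0].astype(int)-p[...,2]>35); q=P[m]; print(len(q),np.median(q[:,2]),q[:,:2].mean(0),cv2.minAreaRect((q[:,:2]*1000).astype(np.float32)))
plan([.512,.231,.21],85.8,-.3,n=14)
E
```

```text
t 11.17 pos [ 0.412  -0.2635  0.1944] yaw 88.68 z [-0.0066  0.0042 -1.    ] F [ 1.  -0.9  0.6] w 0.0553
3113 0.065567813979817 [ 0.41182875 -0.2646362 ] ((414.0049743652344, -264.7170715332031), (19.963306427001953, 60.487266540527344), 88.17334747314453)
0.0357, 0.006, -0.0005, 0, 0, 0.2, -0.3, 
0.0357, 0.0059, -0.0005, 0, 0, 0.2, -0.3, 
0.0357, 0.0058, -0.0005, 0, 0, 0.2, -0.3, 
0.0357, 0.0056, -0.0005, 0, 0, 0.2, -0.3, 
0.0357, 0.0055, -0.0005, 0, 0, 0.2, -0.3, 
0.0358, 0.0054, -0.0005, 0, 0, 0.2, -0.3, 
0.0358, 0.0053, -0.0005, 0, 0, 0.2, -0.3, 
0.0358, 0.0051, -0.0006, 0, 0, 0.2, -0.3,    #
0.0358, 0.005, -0.0005, 0, 0, 0.2, -0.3, 
0.0358, 0.0049, -0.0006, 0, 0, 0.2, -0.3, 
0.0359, 0.0048, -0.0005, 0, 0, 0.2, -0.3, 
0.0359, 0.0047, -0.0006, 0, 0, 0.2, -0.3, 
0.0359, 0.0045, -0.0005, 0, 0, 0.2, -0.3, 
0.0359, 0.0044, -0.0006, 0, 0, 0.2, -0.3,
```

View pics/w9.png

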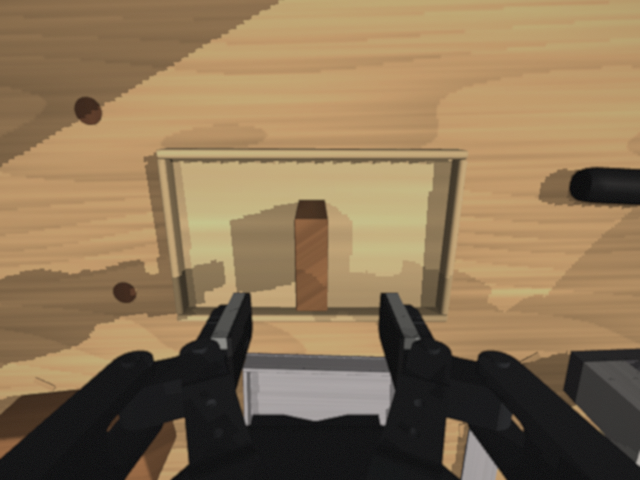

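The slip stands on edge in the plywood tray at (312,255), its top at z≈0.066. Next is the thin slip.

Emit:
drive_tool(steps=[0.036,0.006,0,0,0,0.2,-0.3,0.036,0.006,0,0,0,0.2,-0.3,0.036,0.006,0,0,0,0.2,-0.3,0.036,0.006,0,0,0,0.2,-0.3,0.036,0.006,0,0,0,0.2,-0.3,0.036,0.005,0,0,0,0.2,-0.3,0.036,0.005,0,0,0,0.2,-0.3,0.036,0.005,0,0,0,0.2,-0.3])

```text
clock: 11.88
eef_pos: [0.4694, 0.0232, 0.1968]
tool_rot: [0.725, 0.689, 0.001, 0.0]
ft_force: [1.2, 0.2, -0.3]
grip_width: 0.0554
```

Emit:
drive_tool(steps=[0.036,0.005,0,0,0,0.2,-0.3,0.036,0.005,0,0,0,0.2,-0.3,0.036,0.005,0,0,0,0.2,-0.3,0.036,0.005,0,0,0,0.2,-0.3,0.036,0.004,0,0,0,0.2,-0.3,0.033,0.004,0,0,0,0.2,-0.3,0,0,0,0,0,0,-0.3,0,0,0,0,0,0,-0.3])

```text
clock: 12.55
eef_pos: [0.5099, 0.2342, 0.1962]
tool_rot: [0.731, 0.682, 0.0, 0.0]
ft_force: [-0.3, -0.2, 0.2]
grip_width: 0.0557
```

```bash
python3 - <<'E'
from h import *; from plan import *
st()
p,d,K,R,t=cam('wrist'); save('w10',p)
P=cloud(d,K,R,t); m=(P[...,2]>.0665)&(P[...,2]<.075)&(p[...,0].astype(int)-p[...,2]>50)&(p[...,0]<170)&(P[...,0]>.484)&(P[...,0]<.549)&(abs(P[...,1]-.23)<.03); q=P[m]; print(len(q),np.median(q[:,2]),q[:,:2].mean(0),cv2.minAreaRect((q[:,:2]*1000).astype(np.float32)))
E
```

```text
t 12.55 pos [0.5099 0.2342 0.1962] yaw 86.08 z [ 7.e-04  1.e-04 -1.e+00] F [-0.3 -0.2  0.2] w 0.0557
1794 0.06957175870006851 [0.51570579 0.22987707] ((521.9655151367188, 227.91563415527344), (29.812442779541016, 70.43342590332031), 66.74588775634766)
```

View pics/w10.png

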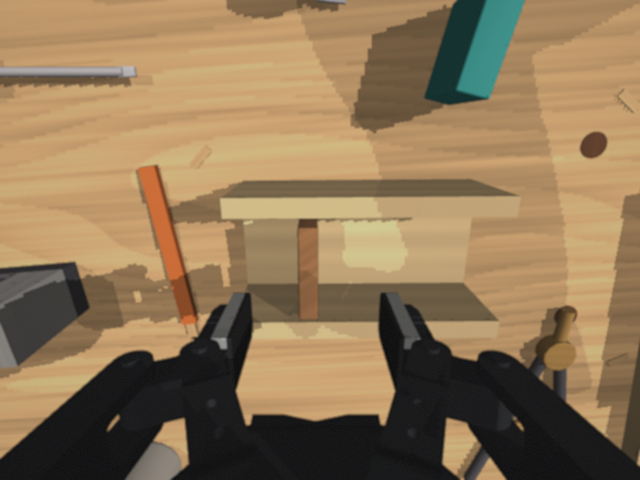

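The thin slip is at (308,270) and the jaw centre at about 315, roughly 4 mm off. I'll correct that and descend.

Emit:
drive_tool(steps=[-0.004,0.006,0.01,0,0,0,-0.3,0,0,0.02,0,0,0,-0.3,0,0,0.025,0,0,0,-0.3,0,0,0.015,0,0,0,-0.3,0,0,0.005,0,0,0,-0.3,0,0,0,0,0,0,-0.3,0,0,0,0,0,0,-0.3])

```text
clock: 13.18
eef_pos: [0.5159, 0.2269, 0.1211]
tool_rot: [0.733, 0.681, -0.0, 0.0]
ft_force: [0.1, 0.2, 0.4]
grip_width: 0.0556
```

Emit:
drive_tool(steps=[0,0,0,0,0,0,0.3,0,0,0,0,0,0,1,0,0,0,0,0,0,1,0,0,0,0,0,0,1,0,0,0,0,0,0,1,0,0,0,0,0,0,1,0,0,0,0,0,0,1])

```text
clock: 13.77
eef_pos: [0.5161, 0.2284, 0.122]
tool_rot: [0.732, 0.681, 0.001, 0.0]
ft_force: [-0.8, -0.0, 5.2]
grip_width: 0.0109
```

```bash
python3 - <<'E'
from h import *; from plan import *
st()
p,d,K,R,t=cam('wrist'); save('w11',p);st()
E
```

```text
t 13.77 pos [0.5161 0.2284 0.122 ] yaw 85.90 z [ 2.e-03  8.e-04 -1.e+00] F [-0.8 -0.   5.2] w 0.0109
t 13.82 pos [0.5161 0.2283 0.122 ] yaw 85.90 z [ 1.9e-03  8.0e-04 -1.0e+00] F [-0.2 -0.7  5.8] w 0.0105
```

View pics/w11.png

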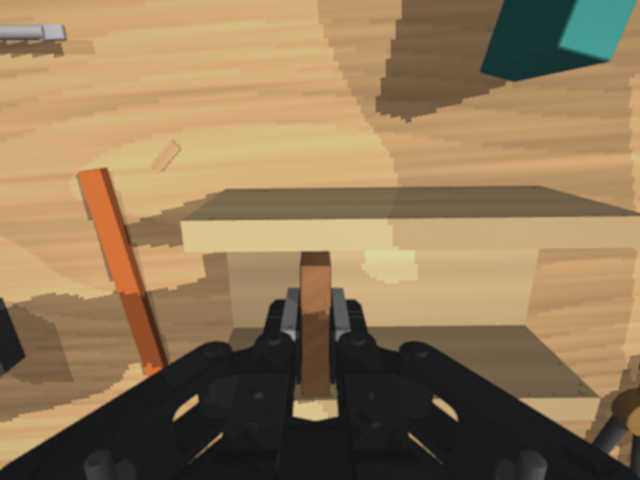

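The width is 10.9 mm, so this is the thin slip, held squarely at (315,320). I'll lift it and carry it to the gauge.

Emit:
drive_tool(steps=[0,0,-0.01,0,0,0,1,0,0,-0.02,0,0,0,1,0,0,-0.03,0,0,0,1,0,0,-0.034,0,0,0,1,0,0,0,0,0,0,1])

```text
clock: 14.23
eef_pos: [0.5183, 0.2293, 0.2221]
tool_rot: [0.732, 0.681, 0.005, 0.002]
ft_force: [1.3, 0.2, -0.6]
grip_width: 0.0102
```

```bash
python3 - <<'E'
from plan import *
st(); plan([.5455,-.0008,.212],91.1,1,n=8)
E
```

```text
t 14.23 pos [0.5183 0.2293 0.2221] yaw 85.89 z [ 0.0105  0.0047 -0.9999] F [ 1.3  0.2 -0.6] w 0.0102
-0.0285, 0.0054, 0.0012, 0.1, -0, -0.7, 1, 
-0.0285, 0.0051, 0.0012, 0.1, -0, -0.7, 1, 
-0.0286, 0.0047, 0.0011, 0.1, -0, -0.7, 1, 
-0.0286, 0.0044, 0.0011, 0.1, -0, -0.7, 1, 
-0.0287, 0.0041, 0.0011, 0.1, -0, -0.7, 1, 
-0.0287, 0.0037, 0.0011, 0.1, -0, -0.7, 1, 
-0.0288, 0.0034, 0.0012, 0.1, -0, -0.7, 1, 
-0.0288, 0.003, 0.0011, 0.1, -0, -0.7, 1,    #
```

Emit:
drive_tool(steps=[-0.028,0.005,0,0,0,-0.7,1,-0.029,0.005,0,0,0,-0.7,1,-0.029,0.005,0,0,0,-0.7,1,-0.029,0.005,0,0,0,-0.7,1,-0.029,0.004,0,0,0,-0.7,1,-0.029,0.004,0,0,0,-0.7,1,-0.029,0.004,0,0,0,-0.6,1,-0.028,0.003,0,0,0,-0.4,1])

```text
clock: 14.9
eef_pos: [0.5436, -0.0044, 0.2151]
tool_rot: [0.7, 0.714, -0.0, -0.0]
ft_force: [0.5, -0.5, 0.4]
grip_width: 0.0108
```

Emit:
drive_tool(steps=[0,0,0.01,0,0,0,1,0,0,0.01,0,0,0,1,0,0,0,0,0,0,1,0,0,0,0,0,0,1,0,0,0,0,0,0,1])

```text
clock: 15.32
eef_pos: [0.5435, -0.0018, 0.1947]
tool_rot: [0.7, 0.714, -0.0, -0.0]
ft_force: [0.2, -0.1, -0.6]
grip_width: 0.0107
```

```bash
python3 - <<'E'
from h import *; from plan import *
st()
p,d,K,R,t=cam('wrist'); save('w12',p);np.savez('w12.npz',p=p,d=d,K=K,R=R,t=t);st()
from rel import *
P=cloud(d,K,R,t);slip(P,p,.085,.145)
m=(P[...,2]>.07)&(P[...,2]<.08)&(abs(P[...,1])<.06)&(P[...,0]>.51)&(P[...,0]<.6)
q=P[m]
print(cv2.minAreaRect((q[:,:2]*1000).astype(np.float32)))
q=q[abs(q[:,2]-.076)<.002]
print('gauge y ext',np.percentile(q[:,1],[.5,99.5])); f=q[q[:,0]<.535]
ys=np.sort(f[:,1]); g=np.argsort(np.diff(ys))[-3:]; print('slot edges',[(ys[i],ys[i+1]) for i in g])
E
```

```text
t 15.32 pos [ 0.5435 -0.0018  0.1947] yaw 91.19 z [-8.e-04  2.e-04 -1.e+00] F [ 0.2 -0.1 -0.6] w 0.0107
t 15.37 pos [ 0.5437 -0.0018  0.1951] yaw 91.19 z [ 0.e+00  2.e-04 -1.e+00] F [-0.4 -1.2  0.1] w 0.0106
slip n 4878 x 0.5141 0.5731 z 0.0896 0.1437
  z 0.085 y -0.0069..0.0039 mid -0.0015 xmed 0.5144
  z 0.095 y -0.0067..0.0041 mid -0.0013 xmed 0.5144
  z 0.105 y -0.0069..0.0040 mid -0.0014 xmed 0.5145
  z 0.115 y -0.0071..0.0042 mid -0.0014 xmed 0.5145
  z 0.125 y -0.0078..0.0174 mid 0.0048 xmed 0.5146
  z 0.135 y -0.0073..0.0050 mid -0.0012 xmed 0.5387
((544.06201171875, -0.422882080078125), (43.01417541503906, 83.94200134277344), 0.9944545030593872)
gauge y ext [-0.04196056  0.0409902 ]
slot edges [(np.float64(-0.015520046540080788), np.float64(-0.015067804135228707)), (np.float64(-0.017196055055480886), np.float64(-0.016735198859726283)), (np.float64(-0.015040934051184868), np.float64(0.013572440592701683))]
```

View pics/w12.png

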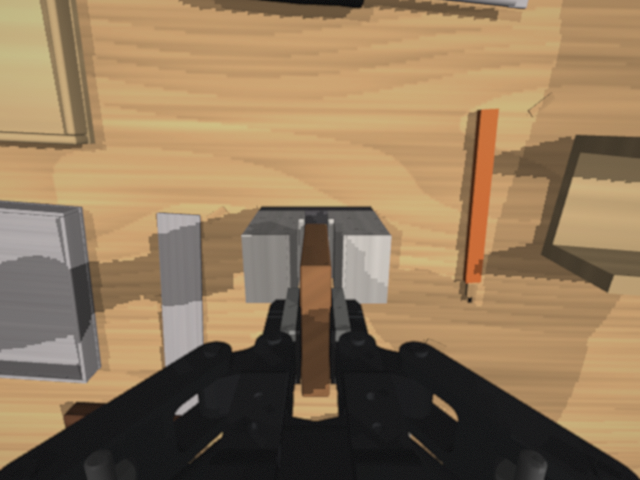

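The thin slip at (315,225) is about 0.5 mm off the slot's middle. I'll correct that and lower it.

Emit:
drive_tool(steps=[0.0006,0,0.008,0,0,0,1,0,0,0.01,0,0,0,1,0,0,0.01,0,0,0,1,0,0,0.008,0,0,0,1,0,0,0,0,0,0,1,0,0,0,0,0,0,1])

```text
clock: 15.87
eef_pos: [0.543, -0.0024, 0.1578]
tool_rot: [0.7, 0.714, -0.001, -0.001]
ft_force: [-0.8, -0.1, -0.2]
grip_width: 0.0108
```

```bash
python3 - <<'E'
from h import *; from plan import *
st()
p,d,K,R,t=cam('wrist'); save('w13',p);np.savez('w13.npz',p=p,d=d,K=K,R=R,t=t);st()
from rel import *
P=cloud(d,K,R,t);slip(P,p,.065,.115)
m=(P[...,2]>.07)&(P[...,2]<.08)&(abs(P[...,1])<.06)&(P[...,0]>.52)&(P[...,0]<.6)
q=P[m]
print(cv2.minAreaRect((q[:,:2]*1000).astype(np.float32)))
E
```

```text
t 15.87 pos [ 0.543  -0.0024  0.1578] yaw 91.09 z [-0.0025  0.     -1.    ] F [-0.8 -0.1 -0.2] w 0.0108
t 15.92 pos [ 0.5435 -0.0024  0.1585] yaw 91.08 z [-9.e-04  0.e+00 -1.e+00] F [0.8 0.1 0.1] w 0.0105
slip n 4799 x 0.5136 0.5726 z 0.0677 0.1067
  z 0.065 y -0.0422..0.0416 mid -0.0003 xmed 0.5139
  z 0.075 y -0.0420..0.0415 mid -0.0003 xmed 0.5141
  z 0.085 y -0.0075..0.0036 mid -0.0019 xmed 0.5140
  z 0.095 y -0.0079..0.0044 mid -0.0017 xmed 0.5332
  z 0.105 y -0.0074..0.0039 mid -0.0017 xmed 0.5390
((544.2599487304688, -0.4774894714355469), (43.44993591308594, 84.12447357177734), 1.0066912174224854)
```

View pics/w13.png

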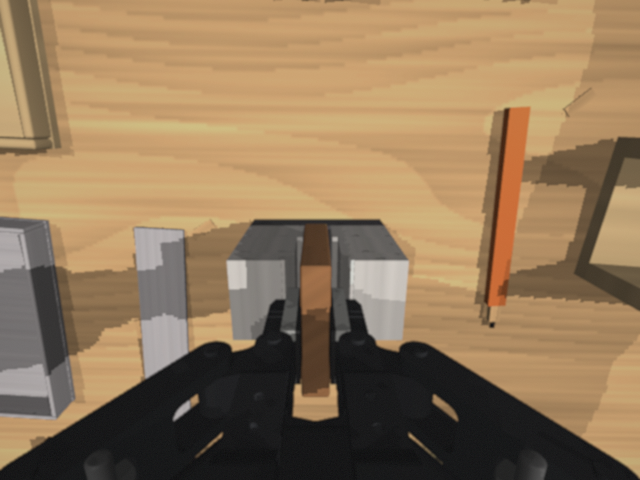

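It's reading about 1 mm to -y, so I'll correct before reaching the step.

Emit:
drive_tool(steps=[0.001,0.0005,0,0,0,0,1,0,0,0,0,0,0,1,0,0,0,0,0,0,1])

```text
clock: 16.17
eef_pos: [0.5446, -0.0014, 0.1594]
tool_rot: [0.7, 0.714, 0.0, 0.0]
ft_force: [-0.5, -0.4, -0.5]
grip_width: 0.0107
```

```bash
cat > chk.py <<'E'
from h import *; from plan import *
import sys
st()
p,d,K,R,t=cam('wrist'); save(sys.argv[1],p);st()
P=cloud(d,K,R,t)
top=P[...,2]
m=(abs(P[...,2]-.076)<.003)&(abs(P[...,1])<.05)&(P[...,0]>.524)&(P[...,0]<.534)
y=np.sort(P[m][:,1]); i=np.argmax(np.diff(y)); print('block ext',y[3],y[-4],'mid',(y[3]+y[-4])/2,'slot',y[i],y[i+1])
m=(P[...,2]>.084)&(P[...,2]<.092)&(abs(P[...,1])<.012)&(P[...,0]>.50)&(P[...,0]<.519)
y=P[m][:,1]; print('slip end',np.percentile(y,[2,98]),np.percentile(y,[2,98]).mean(),'x',np.median(P[m][:,0]))
E
python3 chk.py w14
```

```text
t 16.17 pos [ 0.5446 -0.0014  0.1594] yaw 91.08 z [ 0.0011  0.     -1.    ] F [-0.5 -0.4 -0.5] w 0.0107
t 16.22 pos [ 0.5445 -0.0014  0.1594] yaw 91.08 z [ 0.001  0.    -1.   ] F [-0.2 -0.1 -0.4] w 0.0107
block ext -0.04250269992259995 0.040946453407698785 mid -0.0007781232574505838 slot -0.014710500748433468 0.013189375366697493
slip end [-0.00661518  0.00465089] -0.0009821442331493292 x 0.5157899475830929
```

The slip is now centred within about 0.2 mm. I'll lower it to the step and slightly past it.

Emit:
drive_tool(steps=[0,0,0.003,0,0,0,1,0,0,0.003,0,0,0,1,0,0,0.001,0,0,0,1,0,0,0,0,0,0,1,0,0,0,0,0,0,1])

```text
clock: 16.63
eef_pos: [0.5441, -0.0014, 0.1517]
tool_rot: [0.7, 0.714, -0.0, -0.0]
ft_force: [0.3, -0.5, -0.7]
grip_width: 0.0104
```

```bash
python3 chk.py w15
```

```text
t 16.63 pos [ 0.5441 -0.0014  0.1517] yaw 91.09 z [-4.e-04 -1.e-04 -1.e+00] F [ 0.3 -0.5 -0.7] w 0.0104
t 16.68 pos [ 0.5441 -0.0014  0.1518] yaw 91.08 z [-2.e-04  0.e+00 -1.e+00] F [ 0.8  0.  -0.2] w 0.0104
block ext -0.04262873307632387 0.04094791972250282 mid -0.000840406676910526 slot -0.014629952212567843 0.01286494903122836
slip end [-0.00678404  0.00461463] -0.0010847040492544652 x 0.5151481857960769
```

Emit:
drive_tool(steps=[0,0,0.001,0,0,0,1,0,0,0.001,0,0,0,1,0,0,0,0,0,0,1])

```text
clock: 16.93
eef_pos: [0.5441, -0.0014, 0.1497]
tool_rot: [0.7, 0.714, -0.0, -0.0]
ft_force: [0.6, 1.1, -0.5]
grip_width: 0.0108
```

There's no contact with the bottom 2 mm below step level, so the slip is in the no-go slot. I'll release it.

Emit:
drive_tool(steps=[0,0,0,0,0,0,0.5,0,0,0,0,0,0,0.3,0,0,0,0,0,0,0.0,0,0,0,0,0,0,-0.2,0,0,0,0,0,0,-0.2,0,0,0,0,0,0,-0.2,0,0,0,0,0,0,-0.2])

```text
clock: 17.52
eef_pos: [0.5442, -0.0014, 0.1499]
tool_rot: [0.7, 0.714, 0.0, 0.0]
ft_force: [-0.3, 0.1, 0.1]
grip_width: 0.0513
```

```bash
python3 - <<'E'
from h import *; from plan import *
st()
p,d,K,R,t=cam('wrist'); save('w16',p);np.savez('w16.npz',p=p,d=d,K=K,R=R,t=t)
from rel import *
P=cloud(d,K,R,t)
m=(abs(P[...,1]+.001)<.004)&(P[...,0]>.51)&(P[...,0]<.58)&(P[...,2]<.12); q=P[m]
for x in np.arange(.51,.58,.01):
    s=q[(q[:,0]>x)&(q[:,0]<x+.01)]; print(round(x,3),len(s),np.percentile(s[:,2],[10,50,90]) if len(s) else '')
E
```

```text
t 17.52 pos [ 0.5442 -0.0014  0.1499] yaw 91.08 z [ 0.  0. -1.] F [-0.3  0.1  0.1] w 0.0513
0.51 891 [-0.00046882  0.0531526   0.07566613]
0.52 377 [0.07501433 0.07574523 0.07642915]
0.53 371 [0.07495855 0.07571255 0.07645269]
0.54 361 [0.07503578 0.07570911 0.07641594]
0.55 319 [0.07491675 0.07565519 0.0763438 ]
0.56 307 [0.0750004  0.07569723 0.07643204]
0.57 128 [0.07492702 0.07569047 0.07631086]
```

View pics/w16.png

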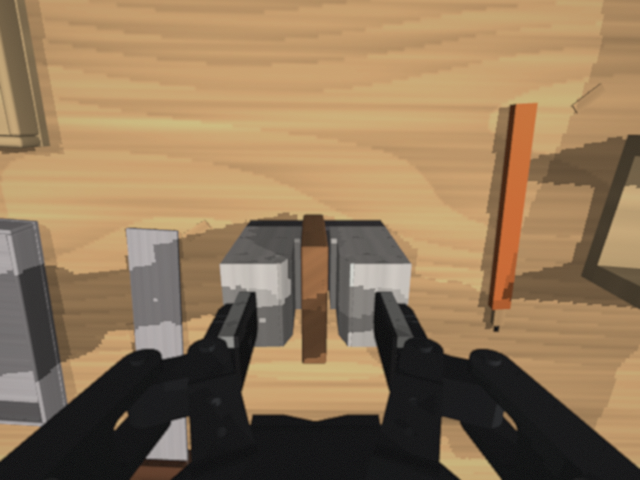

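The slip is flush: its top at (313,290) reads z≈0.0757 along its whole length, so it's undersize. I'll rise, open, and turn 90° to take it by its ends.

Emit:
drive_tool(steps=[0,0,-0.02,0,0,0,-0.5,0,0,-0.02,0,0,6.9,-1,0,0,-0.02,0,0,6.9,-1,0,0,-0.01,0,0,6.9,-1,0,0,0,0,0,6.9,-1,0,0,0,0,0,6.9,-1,0,0,0,0,0,6.9,-1,0,0,0,0,0,6.9,-1])

```text
clock: 18.23
eef_pos: [0.5442, -0.0014, 0.2201]
tool_rot: [0.932, 0.362, 0.0, 0.0]
ft_force: [0.4, 0.8, -0.9]
grip_width: 0.0852
```

Emit:
drive_tool(steps=[0,0,0,0,0,6.9,-1,0,0,0,0,0,6.9,-1,0,0,0,0,0,6.9,-1,0,0,0,0,0,6.9,-1,0,0,0,0,0,6.9,-1,0,0,0,0,0,6.9,-1,0,0,0,0,0,0,-1,0,0,0,0,0,0,-1])

```text
clock: 18.9
eef_pos: [0.5441, -0.0014, 0.2199]
tool_rot: [1.0, 0.014, -0.0, -0.0]
ft_force: [-0.3, 0.0, -0.3]
grip_width: 0.0856
```

```bash
python3 - <<'E'
from h import *; from plan import *
st()
p,d,K,R,t=cam('wrist'); save('w17',p);np.savez('w17.npz',p=p,d=d,K=K,R=R,t=t);st()
P=cloud(d,K,R,t)
m=(abs(P[...,2]-.076)<.004)&(p[...,0].astype(int)-p[...,2]>40)&(abs(P[...,1])<.02)&(P[...,0]>.5)&(P[...,0]<.6)
q=P[m]; print(len(q),cv2.minAreaRect((q[:,:2]*1000).astype(np.float32)))
E
```

```text
t 18.90 pos [ 0.5441 -0.0014  0.2199] yaw 1.56 z [-1.e-04  0.e+00 -1.e+00] F [-0.3  0.  -0.3] w 0.0856
t 18.95 pos [ 0.5442 -0.0014  0.2199] yaw 1.55 z [-0. -0. -1.] F [-0.1 -0.7  0.5] w 0.0854
1727 ((545.6163940429688, -2.1121668815612793), (60.08677291870117, 12.880541801452637), 0.9672210216522217)
```

View pics/w17.png

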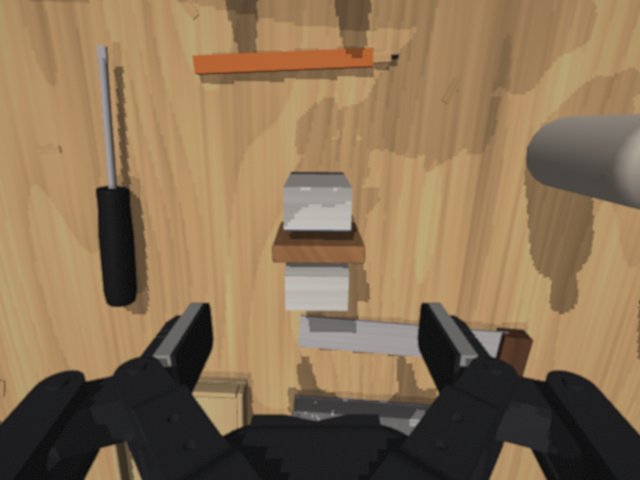

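The slip lies across the gauge at (318,250) with its ends exposed, and the fingers are clear on either side. I'll descend.

Emit:
drive_tool(steps=[0.001,0,0.03,0,0,0.5,-1,0,0,0.03,0,0,0,-1,0,0,0.025,0,0,0,-1,0,0,0.015,0,0,0,-1,0,0,0.01,0,0,0,-1,0,0,0,0,0,0,-1])

```text
clock: 19.45
eef_pos: [0.5437, -0.0014, 0.1076]
tool_rot: [1.0, 0.008, -0.002, -0.0]
ft_force: [-0.4, 0.4, 1.1]
grip_width: 0.0857
```

Emit:
drive_tool(steps=[0,0,0,0,0,0,-0.5,0,0,0,0,0,0,-0.3,0,0,0,0,0,0,0,0,0,0,0,0,0,1,0,0,0,0,0,0,1,0,0,0,0,0,0,1])

```text
clock: 19.95
eef_pos: [0.5465, -0.0013, 0.1117]
tool_rot: [1.0, 0.008, 0.002, 0.0]
ft_force: [-1.1, 0.2, 6.4]
grip_width: 0.0591
```

```bash
python3 - <<'E'
from h import *; from plan import *
st()
p,d,K,R,t=cam('wrist'); save('w18',p);st()
E
```

```text
t 19.95 pos [ 0.5465 -0.0013  0.1117] yaw 0.89 z [ 0.0037  0.     -1.    ] F [-1.1  0.2  6.4] w 0.0591
t 20.00 pos [ 0.5464 -0.0014  0.1116] yaw 0.89 z [ 0.0037 -0.     -1.    ] F [-1.  -0.2  7.2] w 0.0593
```

View pics/w18.png

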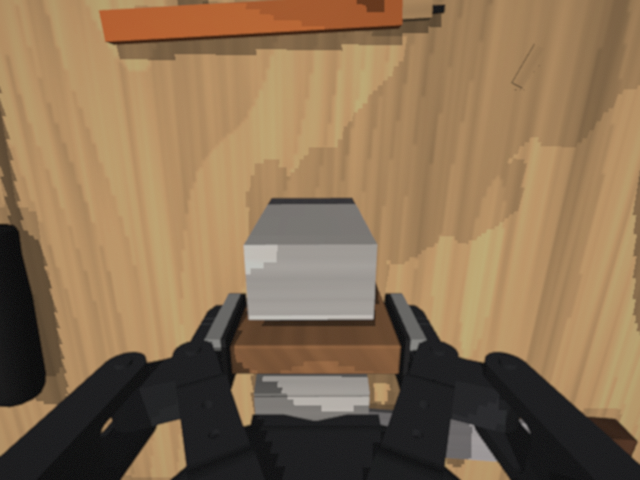

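The slip is gripped by its ends (width 59 mm). I'll lift it slowly.

Emit:
drive_tool(steps=[0,0,-0.005,0,0,0,1,0,0,-0.008,0,0,0,1,0,0,-0.01,0,0,0,1,0,0,-0.012,0,0,0,1])

```text
clock: 20.33
eef_pos: [0.5447, -0.0014, 0.1454]
tool_rot: [1.0, 0.008, -0.001, -0.0]
ft_force: [0.1, -0.0, -0.2]
grip_width: 0.0591
```

Emit:
drive_tool(steps=[0,0,-0.015,0,0,0,1,0,0,-0.015,0,0,0,1,0,0,-0.015,0,0,0,1,0,0,-0.015,0,0,0,1,0,0,0,0,0,0,1,0,0,0,0,0,0,1])

```text
clock: 20.83
eef_pos: [0.5458, -0.0014, 0.2062]
tool_rot: [1.0, 0.008, 0.001, 0.0]
ft_force: [-0.4, -0.1, -0.5]
grip_width: 0.0593
```

```bash
python3 - <<'E'
from h import *; from plan import *
st()
p,d,K,R,t=cam('wrist'); save('w19',p);st()
plan([.596,-.256,.20],-3.5,1,n=9)
E
```

```text
t 20.83 pos [ 0.5458 -0.0014  0.2062] yaw 0.89 z [ 0.0028 -0.     -1.    ] F [-0.4 -0.1 -0.5] w 0.0593
t 20.88 pos [ 0.5451 -0.0014  0.205 ] yaw 0.88 z [ 4.e-04 -0.e+00 -1.e+00] F [-0.7  0.6  0. ] w 0.0591
0.0052, 0.0284, 0.0006, -0, -0, 0.5, 1, 
0.0055, 0.0283, 0.0006, -0, -0, 0.5, 1, 
0.0057, 0.0283, 0.0005, -0, -0, 0.5, 1, 
0.006, 0.0282, 0.0006, -0, -0, 0.5, 1, 
0.0062, 0.0282, 0.0005, -0, -0, 0.5, 1, 
0.0064, 0.0281, 0.0006, -0, -0, 0.5, 1, 
0.0067, 0.0281, 0.0005, -0, -0, 0.5, 1, 
0.0069, 0.028, 0.0006, -0, -0, 0.5, 1,    #
0.0072, 0.0279, 0.0005, -0, -0, 0.5, 1,
```

View pics/w19.png

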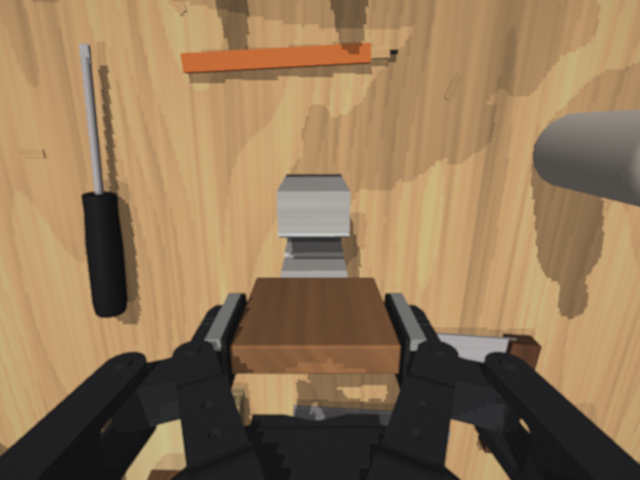

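The slip is out of the gauge and held level. Next I'll carry it to the tin.

Emit:
drive_tool(steps=[0.005,0.028,0,0,0,0.5,1,0.005,0.028,0,0,0,0.5,1,0.006,0.028,0,0,0,0.5,1,0.006,0.028,0,0,0,0.5,1,0.006,0.028,0.005,0,0,0.5,1,0.006,0.028,0.01,0,0,0.5,1,0.007,0.028,0.01,0,0,0.5,1,0.007,0.028,0.01,0,0,0.5,1])

```text
clock: 21.55
eef_pos: [0.5891, -0.2272, 0.1679]
tool_rot: [1.0, -0.027, -0.001, -0.0]
ft_force: [-0.8, -0.1, -1.1]
grip_width: 0.0591
```

Emit:
drive_tool(steps=[0.007,0.028,0.01,0,0,0.4,1,0,0.003,0.005,0,0,0,1,0,0,0,0,0,0,1,0,0,0,0,0,0,1])

```text
clock: 21.88
eef_pos: [0.594, -0.2569, 0.1531]
tool_rot: [1.0, -0.031, -0.002, -0.001]
ft_force: [-0.6, 0.5, -0.1]
grip_width: 0.0591
```

```bash
python3 - <<'E'
from h import *; from plan import *
st()
p,d,K,R,t=cam('wrist'); save('w20',p);st()
plan([.596,-.256,.101],-3.5,1,n=4)
E
```

```text
t 21.88 pos [ 0.594  -0.2569  0.1531] yaw -3.54 z [-0.0035  0.0021 -1.    ] F [-0.6  0.5 -0.1] w 0.0591
t 21.93 pos [ 0.5945 -0.2564  0.1541] yaw -3.48 z [-0.0019  0.0014 -1.    ] F [-0.3  0.2 -0.1] w 0.0594
0.0004, -0.0001, 0.0133, -0, 0, 0, 1, 
0.0004, -0.0001, 0.0133, -0, 0, 0, 1, 
0.0004, -0.0001, 0.0132, -0, 0, 0, 1, 
0.0004, -0.0002, 0.0133, -0, 0, 0, 1,
```

View pics/w20.png

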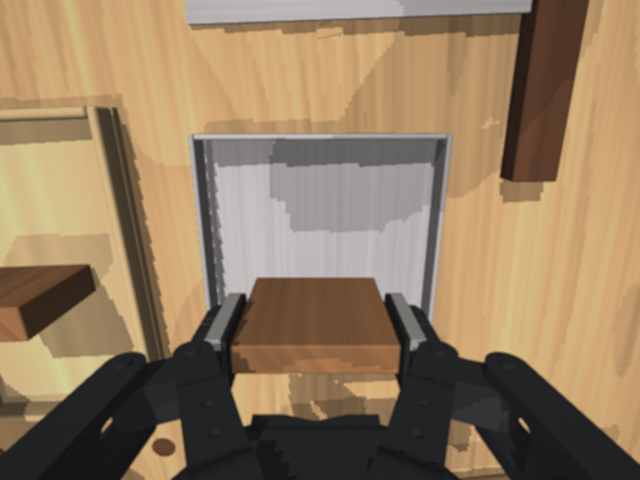

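The slip is centred over the tin, which spans pixels 190–450. I'll lower it.

Emit:
drive_tool(steps=[0.001,0,0.015,0,0,0,1,0,0,0.018,0,0,0,1,0,0,0.012,0,0,0,1,0,0,0.006,0,0,0,1,0,0,0,0,0,0,1,0,0,0,0,0,0,1])

```text
clock: 22.43
eef_pos: [0.5962, -0.2569, 0.1041]
tool_rot: [1.0, -0.03, -0.0, -0.0]
ft_force: [-0.2, 0.8, 0.2]
grip_width: 0.059
```

Emit:
drive_tool(steps=[0,0,0.002,0,0,0,1,0,0,0.0015,0,0,0,1,0,0,0.001,0,0,0,1,0,0,0,0,0,0,1])

```text
clock: 22.77
eef_pos: [0.5962, -0.2576, 0.0997]
tool_rot: [1.0, -0.031, 0.0, 0.0]
ft_force: [0.5, 0.0, -0.1]
grip_width: 0.0592
```

Emit:
drive_tool(steps=[0,0,0.0008,0,0,0,1,0,0,0,0,0,0,1,0,0,0,0,0,0,1])

```text
clock: 23.02
eef_pos: [0.5962, -0.2576, 0.0988]
tool_rot: [1.0, -0.031, 0.0, 0.0]
ft_force: [0.5, 0.1, -0.7]
grip_width: 0.059
```

Emit:
drive_tool(steps=[0,0,0.0008,0,0,0,1,0,0,0,0,0,0,1,0,0,0,0,0,0,1])

```text
clock: 23.27
eef_pos: [0.5962, -0.2576, 0.0987]
tool_rot: [1.0, -0.031, 0.0, 0.0]
ft_force: [-1.8, -0.1, 5.2]
grip_width: 0.0591
```

Contact at 5 N. I'll open slowly and withdraw upward.

Emit:
drive_tool(steps=[0,0,0,0,0,0,-0.4,0,0,0,0,0,0,-0.5,0,0,0,0,0,0,-0.7,0,0,0,0,0,0,-0.8,0,0,0,0,0,0,-0.8])

```text
clock: 23.68
eef_pos: [0.5959, -0.2574, 0.0973]
tool_rot: [1.0, -0.031, -0.0, -0.0]
ft_force: [0.2, -0.8, -0.1]
grip_width: 0.0765
```

Emit:
drive_tool(steps=[0,0,-0.01,0,0,0,-0.8,0,0,-0.02,0,0,0,-0.8,0,0,-0.04,0,0,0,-0.8,0,0,-0.04,0,0,0,-0.8,0,0,-0.03,0,0,0,-0.8,0,0,0,0,0,0,-0.8,0,0,0,0,0,0,-0.8])

```text
clock: 24.27
eef_pos: [0.5974, -0.2581, 0.2418]
tool_rot: [1.0, -0.031, 0.003, 0.001]
ft_force: [0.3, -0.3, -0.7]
grip_width: 0.0769
```

```bash
python3 - <<'E'
from h import *; from plan import *
st()
p,d,K,R,t=cam('wrist'); save('w21',p)
P=cloud(d,K,R,t); m=(P[...,2]>.055)&(P[...,2]<.072)&(p[...,0].astype(int)-p[...,2]>30)&(P[...,0]<.68)&(P[...,1]>-.4)
n,l,s,c=cv2.connectedComponentsWithStats(m.astype(np.uint8))
for i in range(1,n):
    if s[i,4]>200: q=P[l==i]; print(s[i],np.median(q[:,2]),cv2.minAreaRect((q[:,:2]*1000).astype(np.float32)))
E
```

```text
t 24.27 pos [ 0.5974 -0.2581  0.2418] yaw -3.52 z [ 0.0066 -0.0028 -1.    ] F [ 0.3 -0.3 -0.7] w 0.0769
[ 272  226   81   18 1434] 0.0624823690623624 ((595.5146484375, -257.79534912109375), (12.295873641967773, 59.23158264160156), 85.86077117919922)
[  26  242   93   33 2353] 0.06557640467279169 ((414.9346923828125, -264.54241943359375), (20.736557006835938, 60.250396728515625), 88.60037231445312)
```

View pics/w21.png

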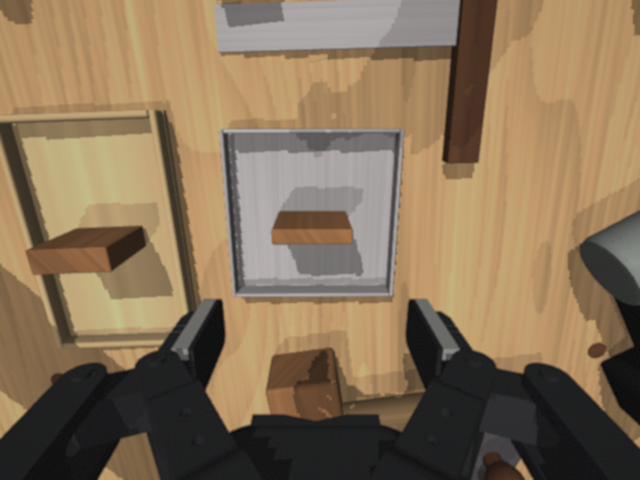

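Both slips stand on edge. The thin one is in the tin at (312,228), its top at z≈0.0625, and the thick one is in the plywood tray at (85,250), its top at z≈0.0656. I'll hand in.

```bash
python3 - <<'E'
from workcell import bot,job_done
from h import *
p,d,K,R,t=cam('top'); save('top1',p)
print(job_done(), bot.get_obs()['clock'])
E
```

```text
the job is handed in; nothing more can be done
the job is handed in; nothing more can be done
```

View pics/top1.png

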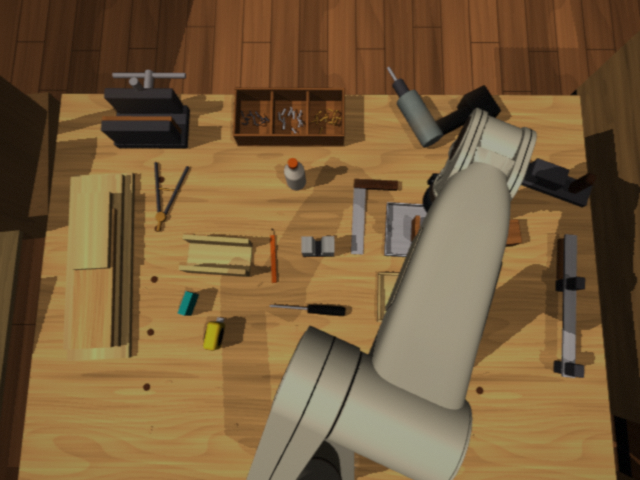

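Both slips are checked, sorted and standing on edge in the right trays. I handed the job in at about 24 s.

- **Thick slip:** the grip read about 19 mm. It stopped on the gauge's step with its top at z≈0.100 (24 mm proud), so it is good. I put it away first, in the plywood tray.
- **Thin slip:** the grip read about 11 mm. It sank flush, with its top at z≈0.0757, so it is undersize. I took it out by its ends and stood it in the steel tin.

**Last checks:** a wrist-camera picture showed both slips upright, with tops at 0.0656 m (plywood tray) and 0.0625 m (tin), which match standing on the floors. A final top view showed the rack and gauge empty. It also showed the pencil, screwdriver, glue bottle, square, dividers and tape measure where they started; the arm hid much of the trays and mallet there. No reading disagreed beyond 1–2 mm of camera error, and the largest force I read was about 7 N.

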